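Charge the annealing tray and lock the tipping pot

ROBOT

A 7-joint arm with a two-finger parallel gripper is mounted at the origin on the work surface. World frame = base frame: x ahead of the robot, y to its left, z up, the work surface at z = 0. Lengths are in m, angles in rad, forces in N, time in s.
With the tool pointing down it reaches from about 0.35 to 0.9 m from the base axis. Payload 8.1 kg.
Tool frame: the origin (TCP) lies midway between the tips of the shut fingers; the grasp point (between the pads) lies 19 mm behind it; z points along the fingers, y is the line along which they close (so a half turn about z gives the same grasp; the last joint's range is limited). The gripper opens to 92 mm and grips with 3 to 60 N. Pads are 19 mm wide; open, the fingers measure 130 mm over their backs; the gripper's body (75 mm by 190 mm) begins 47 mm behind the grasp point.
Start: joints at [1.052, 0.434, 0.025, 1.573, -0.012, 1.134, -0.075], TCP at [0.252, -0.572, 0.227] pointing down, gripper open.
Joint ranges: [-2.62, 2.62], [-0.44, 2.09], [-1.27, 1.32], [0.08, 2.57], [-1.32, 4.46], [0.12, 2], [-2.74, 2.74]. Speed limits (rad/s): [2.22, 2.22, 3.01, 3.01, 3.14, 3.14, 3.14].

INTERFACE

Orientations are given as a unit quaternion [x, y, z, w].
In Python, from plant import ctrl gives the robot as it stands. The module is installed in compiled form; this text tells all that it offers.
- The arm moves only by the tool carry_out, never from a script. Its argument "commands" is a list of rows, each a list of 4 numbers: the shift along the world's x, y, z normalised to -1 to 1, where 1 is 0.75 m, then the turn about the world's z normalised to -1 to 1, where 1 is 4 degrees. In form: [[x, y, z, turn], ...]. A call has exactly 10 rows; each row shifts and turns the commanded pose from where the row before left it; what a row does not reach is not made up. A row lasts 1/8 s, in which the tool goes at most 62.5 mm and 10.7 degrees, less where a joint would pass 70% of its speed; a pose out of reach is approached as far as the arm can. A call with a number of a shift or a turn outside -1 to 1 is refused whole. A call with a gripper value outside its range is refused whole. "hand" is the opening, from 0 (shut) to 1 (fully open), set as the call begins (left out, the last holds). The fingers move at their own pace and stop on an object; "force" is the grip in N (left out, the last holds). Time passes only in rows, so rows that do not move let the fingers close, or fill a call up. It gives the time, the measured TCP pose, the force, the opening and the grip force at its end, in the units of the state.
- ctrl.get_state(): the state, without advancing time (a new reading comes with each control period).
- ctrl.camera(name): name is "scene" or "side" or "wrist"; returns a dict with "image" (384x512x3 uint8, red, green, blue), "fx", "fy", "cx", "cy" (pixels), "R" (3x3) and "t" (3): a world point X has camera coordinates R X + t. Camera axes: x right, y down, z forward; pixel columns grow to the right and rows downward; lengths in m; the calibration is good to about 2 mm. A picture is of the moment at which its call begins. There is no depth.
- ctrl.close_job(): hands the job in; it is judged then, once.
Trained networks look in a picture, given as the dict that the camera call returned (one of the last four; its "shot" number tells which), for a name from the list of things; names that differ only in an ending like _2 or _b are one class to them, and where a whole thing is asked for, a point or a joint stands for the part that bears it (a point fixed in the world has none). Each returns a list of dicts, best first, with "p" (0 to 1); they miss things now and then, are a little off and sometimes report something else, mostly with a low value. They report only what shows in the picture. A call takes as long as a camera call.
- ctrl.regions_of(picture, thing): "mask" (384x512 bool, what is visible of it) and "box" ([left, top, right, bottom] in pixels, round what is visible of it).
The state is a dict: "t": time; "q": joint angles; "dq": joint speeds; "joint_efforts": joint torques, N m; "eef_pos": TCP position; "tcp_rot": TCP orientation; "contact_force": force on the tool from outside, world axes, zero at the start; "wrist_torque": the same for the moment, N m; "finger_gap": opening from 0.0 (shut) to 1.0 (fully open); "grasp_force": force on a finger pad.
Only numpy, scipy, OpenCV 4.12 (cv2) and the standard library are available. Lean on these libraries where they do the work, as an engineer would, in place of code of your own. Each camera call takes 0.05 s, during which the arm holds its last target. There are 200 camera calls.

TASK

Put every copper bar into the steel pot of the tipping cradle, then tip the cradle right over to its stop so that they all end up in the aluminium tray in front of it, and bring it back upright. Then lock it: push the T-handled rod, from the side away from the lever, through the near cheek, the lug under the pot and the far cheek, until its tip stands well out (about 2 cm) beyond the far cheek. Leave the other tools on the bench where they are.

Things in the scene. Friction and masses are not known exactly. Their poses are not given: they have to be found in the camera images.
- stand: fixed steel pivot stand; origin on the table straight below the hinge; x points level to where the pot pours (away from the robot, to the tray), y along the hinge to the lever side, z up. Two cheeks 12 mm thick, outer faces at y = -68 and 68 mm, each an upright 168 mm high (x -17 to 23 mm) and a lower ear 90 mm high (x -73 to -17 mm) with a lock hole. Base plate y -75 to 75 mm, 10 mm thick
- hinge (a point): a point on the hinge axis midway between the cheeks, 150 mm above the table; axes as the stand's
- near_hole (a point): centre of the mouth of the near cheek's lock hole, on its outer face on the side away from the lever (stand x = -45, y = -68, z = 60 mm); hole 21 mm wide, axis along stand y, axes as the stand's
- far_hole (a point): centre of the far cheek's lock hole on its outer face, lever side (stand x = -45, y = +68, z = 60 mm); hole 21 mm wide, in line with the near one
- lug_hole (a point): centre of the 21 mm hole in the lug, a 44 mm square plate 14 mm thick (along stand y) hanging under the pot, midway between the cheeks; moves with the cradle and is in line with the two cheek holes only when the cradle is upright (joint 0)
- cradle (a joint): tilt of cradle, pot, lug and lever about the hinge: 0 = upright on its stop, 2.1 rad = tipped over to its stop, mouth down over the tray. Its weight holds it upright (it falls back slowly if let go early); right over it stays tipped until the lever is brought back. The loaded lever takes up to about 10 N
- pot_floor (a point): centre of the pot's inner floor; moves with the cradle; its z axis is the pot's axis, up when upright. Round dark steel pot, inside 84 mm wide at the floor and 104 mm at the rim, rim 70 mm above the floor, 180 mm above the table when upright
- lever_grip (a point): middle of the lever's wooden grip, a level round bar 18 mm thick, from stand y = 80 to 150 mm (this point: 115), 130 mm from the hinge axis on a 12 mm arm at y = 80 mm. Upright it is 113 mm behind the hinge (stand -x) and 65 mm above it; it swings up and over to stand +x, ending 113 mm ahead of the hinge, 65 mm above it. Axes turn with the cradle
- tray: fixed open aluminium tray ahead of the stand, 170 x 160 mm outside (x, y), walls 60 mm high and 5 mm thick; origin at the centre of its underside, floor 5 mm thick
- rod_mid (a point): loose steel lock rod, 16 mm thick, 240 mm long, ends rounded, flat on the table at the start, 0.22 kg; this point: mid-length on its axis; its x axis points along the rod to the plain tip. A T crossbar, as thick and 70 mm long, crosses the tail 112 mm behind this point; the centre of mass lies about 25 mm behind this point
- rod_tip (a point): centre of the rod's plain tip, 120 mm ahead of rod_mid; axes as rod_mid
- bar1_mid (a point): loose copper bar, 66 x 24 x 18 mm (its x, y, z), 0.2 kg; lies flat on the table at the start; this point is its centre. There are two to four bars; an absent one reads None
- bar2_mid (a point): loose copper bar, 66 x 24 x 18 mm (its x, y, z), 0.2 kg; lies flat on the table at the start; this point is its centre. There are two to four bars; an absent one reads None
- bar3_mid (a point): loose copper bar, 66 x 24 x 18 mm (its x, y, z), 0.2 kg; lies flat on the table at the start; this point is its centre. There are two to four bars; an absent one reads None
- bar4_mid (a point): loose copper bar, 66 x 24 x 18 mm (its x, y, z), 0.2 kg; lies flat on the table at the start; this point is its centre. There are two to four bars; an absent one reads None
- bench_block: steel bench block, 60 x 60 x 20 mm, origin under its centre; not part of the job, leave it where it is
- doming_block: dark wooden doming block, 55 x 55 x 40 mm, origin under its centre; not part of the job, leave it where it is
- mallet: rawhide mallet, pale head 68 mm thick and 75 mm long, wooden handle 210 mm long towards its -x; origin under the head; not part of the job, leave it where it is
- hammer: hammer with a wooden handle; not part of the job, leave it where it is
- swage_block: grooved steel swage block, 100 x 70 x 32 mm, origin under its centre; not part of the job, leave it where it is
- jar: glass jar with a steel cap, 76 mm wide, 100 mm high, origin under its centre; not part of the job, leave it where it is

How it is judged:
By the outcome, as a careful person would: the job done as asked, in the order asked, and still so for the second after the job is handed in, with the robot touching nothing.
Of bar1, bar2, bar3, bar4 only 2 to 4 are there at a start; the rules pass over those that are not, and their reading is None.
At some moment in a run one of bar1, bar2, bar3, bar4 may be knocked a few centimetres aside while the robot is not near it.
Once in a run the grip may slacken for a moment while it holds something.
It also fails if it takes over 210 s, if anything falls off the work surface, if the arm or the gripper's body presses on something with over 40 N, if the wrist force passes 120 N, or if a joint passes its speed limit or range.

## Working session

There is one attempt and no reset: what is moved stays moved. The work goes in short steps, Python scripts to look and compute and a tool call to move; the robot and the scene stay as the last step left them, time stands still between calls to the robot, and variables do not carry over. Pictures are saved under pics/ and viewed, at most 14 in all, crops included, and the job is handed in when it is done.

Besides the shell and the picture viewer there is one more tool, called after "Request:" as a command line: name --pt "numbers of a row" for each row, then --argument value for the rest. carry_out: Moves the arm, as the interface text tells. Its arguments: {"type":"object","properties":{"commands":{"type":"array","items":{"type":"array","items":{"type":"number","minimum":-1,"maximum":1}}},"hand":{"type":"number"},"force":{"type":"number"}},"required":["commands"]}

```bash
mkdir -p pics
cat > h.py <<'E'
import numpy as np, cv2
from plant import ctrl
def ray(p,u,v):
    R=np.array(p["R"]);t=np.array(p["t"])
    d=R.T@np.array([(u-p["cx"])/p["fx"],(v-p["cy"])/p["fy"],1.]);return -R.T@t,d
def onz(p,u,v,z):
    o,d=ray(p,u,v);return o+d*(z-o[2])/d[2]
def proj(p,X):
    c=np.array(p["R"])@np.array(X)+np.array(p["t"]);return np.array([p["fx"]*c[0]/c[2]+p["cx"],p["fy"]*c[1]/c[2]+p["cy"]])
def save(p,n,s=1.5,box=None):
    im=p["image"][:,:,::-1]
    if box: im=im[box[1]:box[3],box[0]:box[2]]
    cv2.imwrite("pics/"+n+".png",cv2.resize(im,None,fx=s,fy=s))
def rect(p,m,z):
    # back-project mask contour to plane z, min-area rect
    ys,xs=np.nonzero(m);pts=np.array([onz(p,x,y,z)[:2] for x,y in zip(xs,ys)],np.float32)
    (c,s,a)=cv2.minAreaRect(pts*1000);return np.round(c),np.round(s),round(a,1)
E
python3 - <<'E'
from h import *
for n in ["scene","side"]:
    p=ctrl.camera(n);save(p,n)
    C=-np.array(p["R"]).T@np.array(p["t"]);print(n,C.round(3),p["fx"])
    for th in ["bar1_mid","rod_mid","stand","cradle","tray","lever_grip","mallet","hammer","jar","bench_block","doming_block","swage_block"]:
        for r in ctrl.regions_of(p,th)[:5]:
            if r["p"]<.3: continue
            m=r["mask"]; z=0.009 if th[:3]in("bar","rod") else 0
            print(th,round(r["p"],2),np.round(r["box"]),rect(p,m,z) if m.any() else "")
print(ctrl.get_state())
E
```

```text
scene [1.049 0.422 1.19 ] 381.7524961831589
bar1_mid 0.56 [240. 182. 255. 195.] (array([ 528., -118.]), array([70., 26.]), 3.6)
rod_mid 0.76 [228. 134. 279. 175.] (array([ 416., -204.]), array([238.,  62.]), 81.6)
stand 0.7 [288. 177. 378. 245.] (array([364., 136.]), array([219., 311.]), 76.3)
stand 0.37 [397. 209. 427. 284.] (array([300., 443.]), array([274.,  92.]), 29.6)
cradle 0.68 [296. 178. 380. 225.] (array([323., 140.]), array([196., 264.]), 66.3)
tray 0.71 [243. 213. 317. 282.] (array([611., 122.]), array([181., 195.]), 86.3)
lever_grip 0.91 [297. 176. 382. 226.] (array([322., 142.]), array([195., 258.]), 67.3)
mallet 0.81 [157. 107. 210. 152.] (array([ 490., -531.]), array([279., 114.]), 17.8)
mallet 0.46 [226. 136. 280. 175.] (array([ 413., -209.]), array([239.,  65.]), 81.6)
hammer 0.78 [397. 208. 429. 284.] (array([291., 474.]), array([277.,  94.]), 13.4)
jar 0.74 [186. 213. 209. 245.] (array([ 756., -128.]), array([121.,  75.]), 63.1)
bench_block 0.5 [212. 191. 239. 216.] (array([ 626., -128.]), array([72., 70.]), 2.9)
doming_block 0.66 [181. 166. 200. 185.] (array([ 62
[... 1623 characters left out ...]
rray([ 1.05240496,  0.43450671,  0.02499059,  1.57320813, -0.01159286,
        1.13401165, -0.0751039 ]), 'dq': array([ 0.00047431, -0.0002732 , -0.00170375, -0.00083468, -0.00157942,
       -0.00157312,  0.00045338]), 'joint_efforts': array([ 3.43528754e-04, -6.67668128e+01,  9.83835720e-01, -3.14799964e+01,
       -6.08339254e-02,  3.31062579e-02,  1.39272589e-05]), 'eef_pos': array([ 0.25242553, -0.57176162,  0.22673441]), 'tcp_rot': array([ 9.78475393e-01,  2.06363526e-01, -5.49738177e-06,  7.44727719e-06]), 'contact_force': array([-0.63296254,  0.54148484,  0.15832095]), 'wrist_torque': array([-0.01933571,  0.04093785, -0.06598259]), 'grasp_force': 0.0, 'finger_gap': 0.9979128021418385}
```

View pics/scene.png

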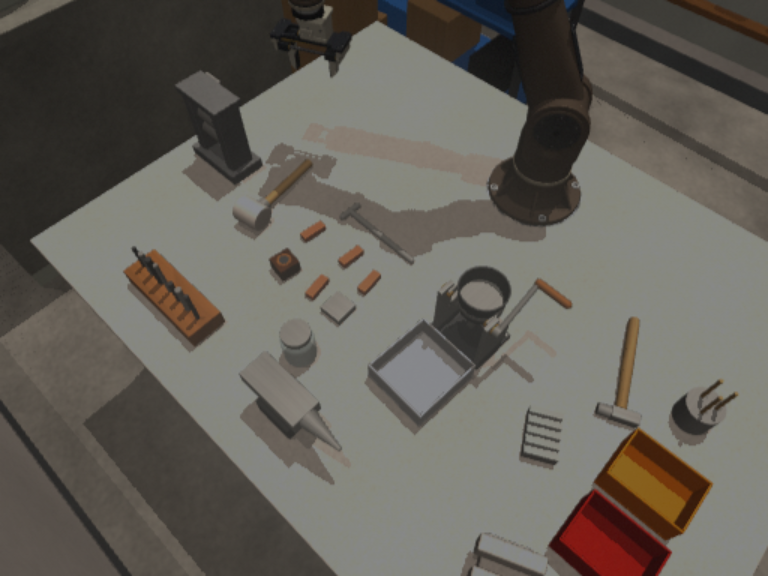

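View pics/side.png

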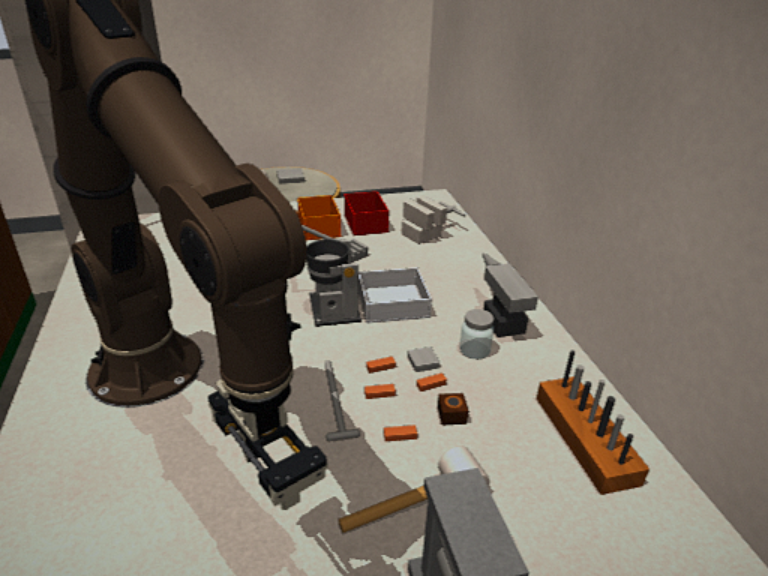

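Four bars lie around scene px (313,231), (351,256), (369,282) and (317,287). The rod runs from its T at (350,212) to its tip at (412,261), and the stand is near (475,310). Next I'll measure the bars by colour and zoom in on the stand.

```bash
cat >> h.py <<'E'
def bars(p,zz=0.014,lim=None):
    hsv=cv2.cvtColor(p["image"],cv2.COLOR_RGB2HSV)
    m=((hsv[...,0]<14)|(hsv[...,0]>172))&(hsv[...,1]>130)&(hsv[...,2]>70)
    n,l,s,c=cv2.connectedComponentsWithStats(m.astype(np.uint8))
    out=[]
    for i in range(1,n):
        if s[i,4]<40: continue
        r=rect(p,l==i,zz)
        if lim is None or (lim[0]<r[0][0]<lim[1] and lim[2]<r[0][1]<lim[3]): out.append((s[i,4],c[i].round(),r))
    return out
E
python3 - <<'E'
from h import *
p=ctrl.camera("scene");save(p,"st",5,(268,165,393,285))
for q in (p,ctrl.camera("side")):
    print(*bars(q,.014,(300,800,-500,100)),sep="\n")
E
```

```text
(np.int32(59), array([208., 153.]), (array([ 515., -333.]), array([18., 59.]), 81.7))
(np.int32(67), array([233., 170.]), (array([ 505., -205.]), array([18., 61.]), 85.6))
(np.int32(68), array([246., 187.]), (array([ 528., -118.]), array([59., 17.]), 3.5))
(np.int32(74), array([211., 190.]), (array([ 624., -201.]), array([61., 19.]), 8.3))
(np.int32(137), array([254., 243.]), (array([ 527., -123.]), array([68., 38.]), 4.2))
(np.int32(139), array([287., 254.]), (array([ 623., -205.]), array([71., 36.]), 8.8))
(np.int32(164), array([253., 260.]), (array([ 503., -209.]), array([39., 66.]), 85.0))
(np.int32(78), array([304., 268.]), (array([ 650., -277.]), array([45., 43.]), 77.4))
(np.int32(197), array([267., 288.]), (array([ 514., -336.]), array([36., 64.]), 77.3))
```

View pics/st.png

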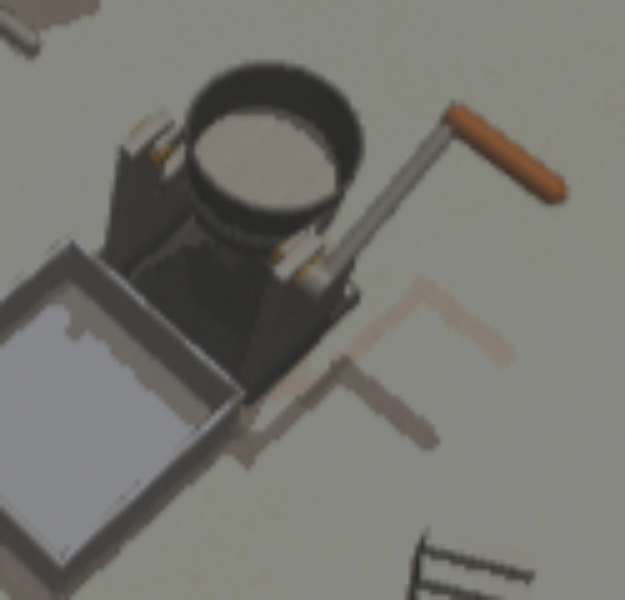

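Run:
```python
from h import *
from scipy.optimize import least_squares
p=ctrl.camera("scene")
c=lambda u,v:np.array([u/5+268-.4,v/5+165-.4])
a=onz(p,*c(453,112),.215);b=onz(p,*c(559,190),.215);print(a,b,np.linalg.norm(b-a))
l=onz(p,*c(187,135),.18);r=onz(p,*c(363,150),.18);print("rim",(l+r)/2,np.linalg.norm(l-r),onz(p,*c(285,62),.18),onz(p,*c(262,235),.18))
# tray top rim corners z=.06 : left-back (70,240), right-back(243,392), front(60,570)
for t in [(70,240),(243,392),(62,567)]: print(onz(p,*c(*t),.06))
obs=[((-113,80,215),(453,112)),((-113,150,215),(559,190)),((-17,-62,168),(165,113)),((23,-62,168),(125,150)),((23,62,168),(277,258)),((0,80,150),(318,278))]
def f(x):
    cs,s=np.cos(x[2]),np.sin(x[2]);o=[]
    for (X,Y,Z),uv in obs:
        o+=list(proj(p,[x[0]+(cs*X-s*Y)/1e3,x[1]+(s*X+cs*Y)/1e3,Z/1e3])-c(*uv))
    return o
s=least_squares(f,[.46,.13,0]);print(s.x,np.degrees(s.x[2]),np.round(s.fun,1))
# rod
r=ctrl.regions_of(p,"rod_mid")[0]["mask"];print(rect(p,r,.008))
```

```text
[0.38447944 0.22335946 0.215     ] [0.38698821 0.30082259 0.215     ] 0.07750374520305325
rim [0.45493918 0.14809734 0.18      ] 0.10904228915215314 [0.4025605  0.11580609 0.18      ] [0.512246   0.18267817 0.18      ]
[0.53982673 0.06197186 0.06      ]
[0.54785255 0.21618107 0.06      ]
[0.71428661 0.20719045 0.06      ]
[ 0.49344099  0.1405812  -0.04111885] -2.3559362970033115 [ 0.6  0.2 -1.6 -1.2  0.6 -1.   0.1 -0.8  0.   2.5  0.3  0.3]
(array([ 417., -206.]), array([239.,  68.]), 80.8)
```

Request:
carry_out --pt "0.035 0.032 0 -0.82" --pt "0.035 0.032 0 -0.82" --pt "0.035 0.032 0 -0.82" --pt "0.035 0.032 0 -0.82" --pt "0.035 0.032 0 -0.82" --pt "0.035 0.032 0 -0.82" --pt "0.035 0.032 0 -0.82" --pt "0.035 0.032 -0.02 -0.82" --pt "0.035 0.032 -0.04 -0.82" --pt "0.036 0.029 -0.04 -0.82" --hand 0.55

```text
t: 2.75
eef_pos: [0.5167, -0.3332, 0.1513]
tcp_rot: [0.997, -0.079, 0.0, 0.0]
contact_force: [1.1, -0.2, -0.1]
finger_gap: 0.55
grasp_force: 0.0
```

Run:
```python
from h import *
p=ctrl.camera("wrist");save(p,"w1");print(*bars(p,.018),sep="\n");s=ctrl.get_state();print(s["eef_pos"],s["tcp_rot"],s["t"])
```

```text
(np.int32(707), array([198.,  71.]), (array([ 641., -295.]), array([39., 38.]), 81.0))
(np.int32(1460), array([112., 104.]), (array([ 625., -200.]), array([65., 23.]), 9.2))
(np.int32(781), array([252., 189.]), (array([ 516., -331.]), array([23., 65.]), 83.5))
(np.int32(1070), array([ 69., 201.]), (array([ 529., -118.]), array([65., 23.]), 5.6))
(np.int32(1027), array([147., 209.]), (array([ 506., -204.]), array([24., 64.]), 86.0))
[ 0.51923109 -0.32725584  0.14691805] [ 0.99697257 -0.07771054 -0.00101881 -0.00239303] 2.8
```

View pics/w1.png

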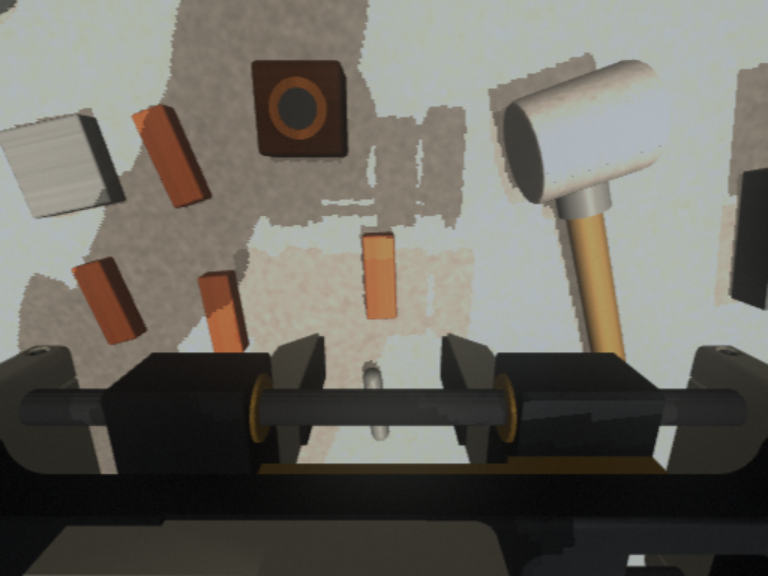

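The picture shows bar A centred between the fingers at px (380,275), with the rod's crossbar below it. The wrist calibration agrees, so I'll descend.

Request:
carry_out --pt "0 0.002 -0.035 0.3" --pt "0 0.002 -0.035 0.2" --pt "0 0 -0.035 0" --pt "0 0 -0.035 0" --pt "0 0 -0.03 0" --pt "0 0 -0.018 0" --pt "0 0 -0.01 0" --pt "0 0 0 0" --pt "0 0 0 0" --pt "0 0 0 0"

```text
t: 4.05
eef_pos: [0.5161, -0.3313, 0.004]
tcp_rot: [0.998, -0.061, 0.001, 0.0]
contact_force: [-0.2, -0.3, -0.1]
finger_gap: 0.548
grasp_force: 0.0
```

Request:
carry_out --pt "0 0 0 0" --pt "0 0 0 0" --pt "0 0 0 0" --pt "0 0 0 0" --pt "0 0 0 0" --pt "0 0 0.01 0" --pt "0 0 0.04 0" --pt "0 0 0.06 0" --pt "0 0 0.06 0" --pt "0 0 0.06 0" --hand 0.1 --force 35

```text
t: 5.3
eef_pos: [0.5153, -0.3309, 0.1775]
tcp_rot: [0.998, -0.061, -0.0, -0.0]
contact_force: [0.5, -1.4, -2.7]
finger_gap: 0.256
grasp_force: 35.0
```

Request:
carry_out --pt "0 0.03 0.06 0" --pt "-0.009 0.065 0.05 0" --pt "-0.009 0.07 0 0" --pt "-0.009 0.07 0 0" --pt "-0.009 0.07 0 0" --pt "-0.009 0.07 0 0" --pt "-0.009 0.07 0 0" --pt "-0.01 0.07 0 0" --pt "-0.01 0.07 0 0" --pt "-0.01 0.05 0 0"

```text
t: 6.55
eef_pos: [0.4517, 0.1475, 0.2586]
tcp_rot: [0.998, -0.06, 0.0, -0.0]
contact_force: [0.5, -1.1, -2.2]
finger_gap: 0.258
grasp_force: 35.0
```

Run:
```python
from h import *
s=ctrl.get_state();print(s["eef_pos"],s["tcp_rot"],s["finger_gap"])
p=ctrl.camera("wrist");save(p,"w2")
```

```text
[0.45172093 0.14753177 0.25862595] [ 9.98201158e-01 -5.99533816e-02  1.03424635e-04 -1.72549068e-04] 0.2575250445735085
```

View pics/w2.png

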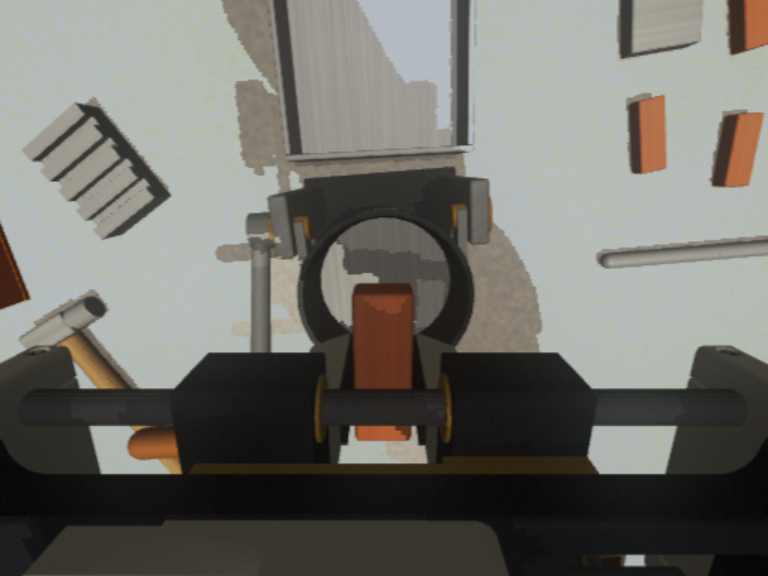

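Run:
```python
from h import *
p=ctrl.camera("wrist")
c=lambda u,v:(u/1.5-.3,v/1.5-.3)
for t in [(470,180),(489,180),(473,242),(489,242),(268,197),(287,195),(281,257),(297,255)]: print(t,onz(p,*c(*t),.168).round(4))
for t in [(300,283),(473,283),(386,208)]: print("rim",onz(p,*c(*t),.18).round(4))
for t in [(290,158),(473,149)]: print("tray",onz(p,*c(*t),.06).round(4))
print("rodtip",onz(p,*c(598,258),.008).round(4))
```

```text
(470, 180) [0.5158 0.0926 0.168 ]
(489, 180) [0.5145 0.0812 0.168 ]
(473, 242) [0.4779 0.0926 0.168 ]
(489, 242) [0.4768 0.0826 0.168 ]
(268, 197) [0.5197 0.2154 0.168 ]
(287, 195) [0.5196 0.2036 0.168 ]
(281, 257) [0.4821 0.2145 0.168 ]
(297, 255) [0.4822 0.2041 0.168 ]
rim [0.4669 0.2024 0.18  ]
rim [0.4548 0.0963 0.18  ]
rim [0.5062 0.1446 0.18  ]
tray [0.5458 0.2217 0.06  ]
tray [0.5353 0.0667 0.06  ]
rodtip [ 0.4138 -0.069   0.008 ]
```

Pot centre is about (0.450, 0.148), right under the tool. I'll lower and release.

Request:
carry_out --pt "0 0 -0.02 0" --pt "0 0 -0.04 0" --pt "0 0 -0.04 0" --pt "0 0 -0.03 0" --pt "0 0 -0.017 0" --pt "0 0 0 0" --pt "0 0 0 0" --pt "0 0 0 0" --pt "0 0 0 0" --pt "0 0 0 0"

```text
t: 7.9
eef_pos: [0.4528, 0.1453, 0.1483]
tcp_rot: [0.998, -0.061, 0.0, -0.0]
contact_force: [-0.4, 0.0, -2.6]
finger_gap: 0.259
grasp_force: 35.0
```

Request:
carry_out --pt "0 0 0 0" --pt "0 0 0 0" --pt "0 0 0 0" --pt "0 0 0.03 0" --pt "0 0 0.05 0" --pt "0 0 0.06 0.3" --pt "0.012 -0.06 0 0.3" --pt "0.012 -0.06 0 0" --pt "0.012 -0.06 0 0" --pt "0.012 -0.06 0 0" --hand 0.5

```text
t: 9.15
eef_pos: [0.4889, -0.0362, 0.2532]
tcp_rot: [0.999, -0.04, 0.0, -0.0]
contact_force: [0.7, 0.9, 0.4]
finger_gap: 0.5
grasp_force: 0.0
```

Run:
```python
from h import *
s=ctrl.get_state();print(s["eef_pos"],s["tcp_rot"],s["finger_gap"],s["t"])
p=ctrl.camera("wrist");print(*bars(p,.018),sep="\n")
p=ctrl.camera("scene");save(p,"s2",5,(268,165,393,285));print(*bars(p,.014,(300,800,-500,200)),sep="\n")
```

```text
[ 0.48885554 -0.03620124  0.25316391] [ 9.99204808e-01 -3.98710359e-02  2.27051864e-04 -1.12286331e-06] 0.4996655549971606 9.15
(np.int32(463), array([458.,  35.]), (array([ 642., -315.]), array([39., 39.]), 21.2))
(np.int32(904), array([367.,  57.]), (array([ 625., -198.]), array([65., 23.]), 9.1))
(np.int32(94), array([301., 128.]), (array([ 534., -106.]), array([20., 63.]), 75.3))
(np.int32(654), array([367., 146.]), (array([ 505., -202.]), array([22., 63.]), 85.7))
(np.int32(66), array([233., 170.]), (array([ 505., -205.]), array([18., 60.]), 85.1))
(np.int32(73), array([246., 187.]), (array([ 528., -118.]), array([60., 17.]), 3.5))
(np.int32(75), array([211., 190.]), (array([ 625., -201.]), array([60., 19.]), 9.3))
```

View pics/s2.png

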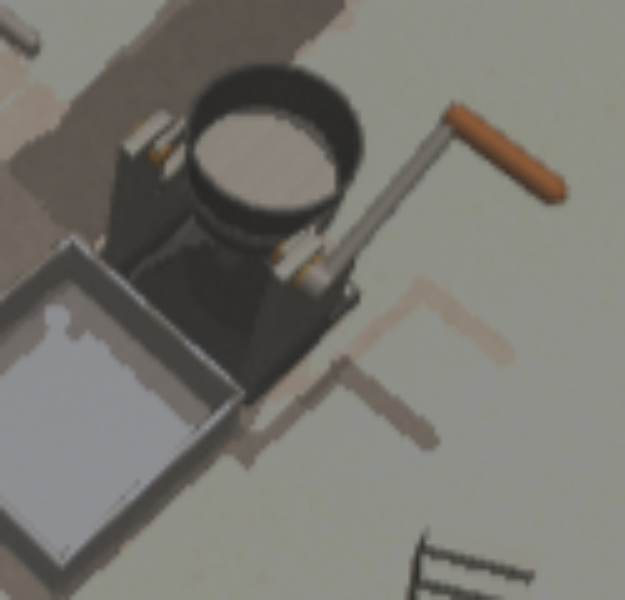

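The scene crop shows the pot floor with no bar visible, so I'll check where bar A went.

Run:
```python
from h import *
p=ctrl.camera("wrist");s=ctrl.camera("scene");d=ctrl.camera("side")
a=np.hstack([p["image"],s["image"][60:,:][:384]]) if 0 else None
im=np.zeros((600,800,3),np.uint8)
im[:300,:400]=cv2.resize(p["image"],(400,300));im[:300,400:]=cv2.resize(d["image"][140:300,180:393],(400,300))
im[300:,:]=cv2.resize(s["image"][120:285,170:390],(800,300+0))
cv2.imwrite("pics/m.png",im[:,:,::-1])
```

```text
(no output)
```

View pics/m.png

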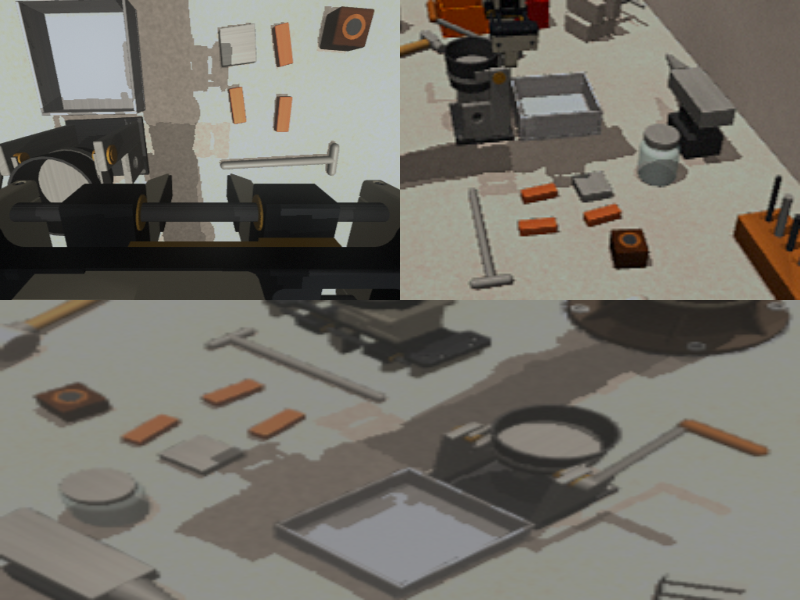

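Request:
carry_out --pt "-0.015 0.03 0.02 0" --pt "-0.015 0.05 0.02 0" --pt "-0.02 0.05 0 0" --pt "-0.02 0.05 0 0" --pt "-0.02 0.05 0 0" --pt "-0.02 0.02 0 0" --pt "0 0 0 0" --pt "0 0 0 0" --pt "0 0 0 0" --pt "0 0 0 0"

```text
t: 10.65
eef_pos: [0.4065, 0.1522, 0.2829]
tcp_rot: [0.999, -0.041, -0.0, 0.0]
contact_force: [-0.0, 0.1, -0.1]
finger_gap: 0.501
grasp_force: 0.0
```

Run:
```python
from h import *
p=ctrl.camera("wrist");save(p,"w3");s=ctrl.get_state();print(s["eef_pos"],s["tcp_rot"],s["t"])
```

```text
[0.40645684 0.15230024 0.28293026] [ 9.99180624e-01 -4.04731787e-02 -4.38709528e-05  3.22350921e-05] 10.7
```

View pics/w3.png

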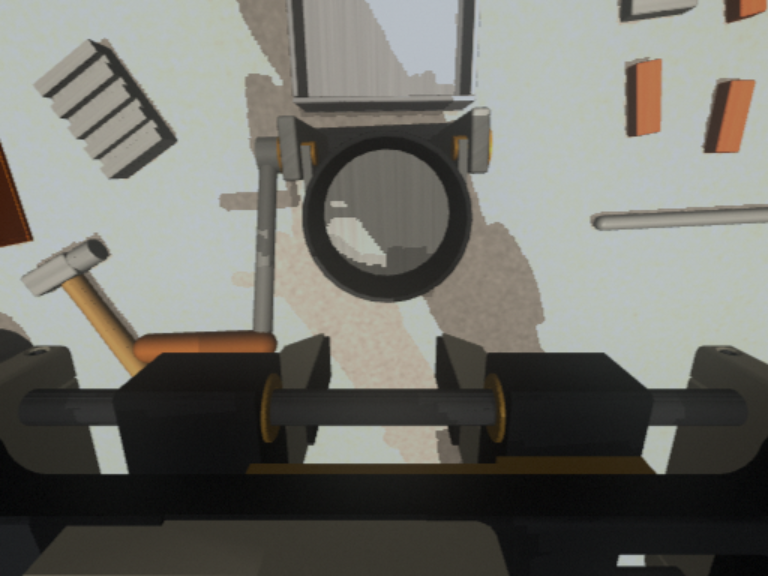

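Run:
```python
from h import *
p=ctrl.camera("wrist")
c=lambda u,v:(u/1.5-.3,v/1.5-.3)
for t in [(302,215),(472,215),(386,137),(388,301)]: print("rim",onz(p,*c(*t),.18).round(4))
for t in [(324,213),(449,213),(386,150),(388,276)]: print("floor",onz(p,*c(*t),.11).round(4))
print("cam",-np.array(p["R"]).T@p["t"])
for n in ["wrist","scene","side"]:
    q=ctrl.camera(n)
    for r in ctrl.regions_of(q,"bar1_mid"): print(n,round(r["p"],2),np.round(r["box"]))
    print(*bars(q,.014),sep="\n")
```

```text
rim [0.4601 0.2003 0.18  ]
rim [0.4513 0.0906 0.18  ]
rim [0.5029 0.1425 0.18  ]
rim [0.3972 0.1493 0.18  ]
floor [0.4537 0.1967 0.11  ]
floor [0.4455 0.0945 0.11  ]
floor [0.4983 0.1422 0.11  ]
floor [0.3962 0.1485 0.11  ]
cam [0.48468362 0.14608743 0.44092119]
wrist 0.69 [418.  39. 445.  89.]
wrist 0.55 [398. 138. 512. 154.]
(np.int32(173), array([501.,   4.]), (array([ 601., -205.]), array([14., 23.]), 8.4))
(np.int32(780), array([432.,  64.]), (array([ 530., -118.]), array([65., 23.]), 5.9))
(np.int32(751), array([490.,  77.]), (array([ 505., -205.]), array([23., 65.]), 85.7))
(np.int32(132), array([ 10., 132.]), (array([486., 531.]), array([ 5., 90.]), 88.5))
(np.int32(1072), array([134., 230.]), (array([302., 371.]), array([167.,  31.]), 88.8))
(np.int32(91), array([472.,   4.]), (array([-1113.,   -30.]), array([145.,  49.]), 89.7))
(np.int32(99), array([501.,  17.]), (array([-1113.,   113.]), array([ 50., 133.]), 2.3))
(np.int32(65), array([233., 170.]), (array([ 505., -205.]), array([18., 60.]), 85.1))
(np.int32(1217), array([114., 196.]), (array([ 875., -448.]), array([ 91.,
[... 412 characters left out ...]
]), array([128., 168.]), 0.0))
side 0.74 [147. 160. 205. 181.]
side 0.67 [240. 240. 263. 249.]
(np.int32(62), array([236., 140.]), (array([659., 692.]), array([291.,  86.]), 86.0))
(np.int32(487), array([214., 145.]), (array([500., 678.]), array([328., 163.]), 87.3))
(np.int32(99), array([254., 242.]), (array([ 527., -117.]), array([68., 27.]), 5.5))
(np.int32(110), array([287., 253.]), (array([ 624., -199.]), array([67., 27.]), 9.3))
(np.int32(1413), array([395., 287.]), (array([ 903., -394.]), array([ 94., 270.]), 0.3))
(np.int32(122), array([253., 259.]), (array([ 503., -209.]), array([39., 66.]), 85.0))
(np.int32(54), array([302., 268.]), (array([ 649., -275.]), array([32., 39.]), 77.4))
```

Run:
```python
from h import *
p=ctrl.camera("wrist")
im=p["image"]
for v in range(95,200,8): print(v,[tuple(int(k) for k in im[v,u]) for u in range(206,312,14)])
for th in ["pot_floor","cradle"]:
  for r in ctrl.regions_of(p,th): print(th,r["p"],r["box"])
```

```text
95 [(104, 76, 39), (51, 50, 47), (49, 47, 45), (32, 30, 28), (31, 31, 30), (33, 33, 31), (45, 44, 43), (121, 89, 45)]
103 [(108, 105, 98), (49, 47, 46), (30, 30, 27), (108, 106, 99), (110, 108, 101), (84, 82, 77), (33, 33, 32), (99, 74, 42)]
111 [(107, 104, 97), (32, 31, 29), (104, 102, 94), (108, 105, 99), (109, 107, 100), (111, 108, 101), (29, 30, 29), (53, 52, 51)]
119 [(107, 105, 97), (30, 30, 29), (104, 101, 93), (108, 104, 97), (110, 108, 99), (110, 108, 101), (108, 105, 98), (33, 32, 31)]
127 [(51, 51, 47), (104, 102, 94), (101, 99, 92), (107, 104, 96), (108, 105, 98), (109, 107, 100), (106, 105, 97), (36, 36, 34)]
135 [(42, 42, 39), (104, 101, 94), (104, 102, 94), (107, 104, 96), (108, 105, 98), (108, 105, 99), (105, 104, 96), (34, 34, 31)]
143 [(39, 38, 36), (105, 103, 96), (104, 103, 95), (107, 105, 98), (107, 104, 98), (110, 108, 99), (105, 103, 96), (34, 34, 32)]
151 [(42, 41, 39), (179, 176, 164), (181, 179, 166), (106, 103, 98), (107, 104, 96), (109, 106, 98), (105, 103, 95), (36, 36, 33)]
159 [(55, 55, 51), (76, 75, 69), (181, 181, 170), (144, 147, 136), (108, 107, 99), (107, 104, 98), (106, 104, 96), (37, 35, 34)]
167 [(147, 137, 125), (41, 41, 38), (164, 160, 149), (180, 186, 176), (85, 83, 77), (86, 84, 79), (78, 76, 71), (37, 35, 34)]
175 [(181, 170, 155), (43, 42, 38), (77, 77, 69), (172, 167, 156), (84, 83, 76), (84, 83, 76), (37, 36, 34), (45, 44, 41)]
183 [(182, 176, 160), (72, 71, 66), (43, 42, 38), (38, 37, 35), (43, 42, 38), (37, 36, 33), (36, 37, 33), (135, 126, 113)]
191 [(183, 177, 160), (183, 177, 161), (43, 42, 40), (41, 40, 38), (40, 39, 36), (39, 38, 36), (117, 109, 99), (139, 130, 117)]
199 [(182, 175, 158), (183, 173, 158), (182, 173, 157), (73, 71, 67), (69, 68, 65), (179, 186, 173), (142, 132, 118), (133, 124, 111)]
pot_floor 0.68 [86.9, 88.0, 313.6, 242.9]
cradle 0.91 [89.1, 84.6, 313.7, 238.2]
```

Request:
carry_out --pt "0.02 -0.003 0 0" --pt "0.02 -0.003 0 0" --pt "0.02 0 0 0" --pt "0 0 -0.04 0" --pt "0 0 -0.05 0" --pt "0 0 -0.05 0" --pt "0 0 -0.03 0" --pt "0 0 -0.009 0" --pt "0 0 0 0" --pt "0 0 0 0" --hand 0.0

```text
t: 12.45
eef_pos: [0.452, 0.1486, 0.1497]
tcp_rot: [0.999, -0.04, 0.001, -0.0]
contact_force: [0.4, 0.2, 1.1]
finger_gap: 0.004
grasp_force: 0.0
```

Request:
carry_out --pt "0 0 -0.002 0" --pt "0 0 -0.002 0" --pt "0 0 -0.002 0" --pt "0 0 -0.002 0" --pt "0 0 -0.002 0" --pt "0 0 -0.002 0" --pt "0 0 0 0" --pt "0 0 0 0" --pt "0 0 0 0" --pt "0 0 0 0"

```text
t: 13.7
eef_pos: [0.4512, 0.1482, 0.1398]
tcp_rot: [0.999, -0.04, 0.0, 0.0]
contact_force: [-0.1, 0.5, 1.0]
finger_gap: 0.006
grasp_force: 0.0
```

Request:
carry_out --pt "0 0 -0.002 0" --pt "0 0 -0.002 0" --pt "0 0 -0.002 0" --pt "0 0 -0.002 0" --pt "0 0 -0.002 0" --pt "0 0 -0.002 0" --pt "0 0 -0.002 0" --pt "0 0 -0.002 0" --pt "0 0 -0.002 0" --pt "0 0 0 0"

```text
t: 14.95
eef_pos: [0.4528, 0.1507, 0.1282]
tcp_rot: [0.999, -0.04, 0.002, -0.002]
contact_force: [-1.4, 6.8, 19.8]
finger_gap: 0.005
grasp_force: 6.9
```

Run:
```python
from h import *
s=ctrl.get_state();print(s["eef_pos"],s["contact_force"],s["t"])
a=ctrl.camera("side");b=ctrl.camera("scene");w=ctrl.camera("wrist")
im=np.zeros((600,800,3),np.uint8)
im[:,:400]=cv2.resize(a["image"][145:220,195:245],(400,600),interpolation=cv2.INTER_CUBIC)
im[:300,400:]=cv2.resize(b["image"][165:255,270:390],(400,300),interpolation=cv2.INTER_CUBIC)
im[300:,400:]=cv2.resize(w["image"],(400,300))
im=np.clip(im.astype(float)*1.5,0,255).astype(np.uint8)
cv2.imwrite("pics/m2.png",im[:,:,::-1])
```

```text
[0.45279817 0.15073076 0.12819864] [-1.40019317  6.84989013 19.75809563] 14.95
```

View pics/m2.png

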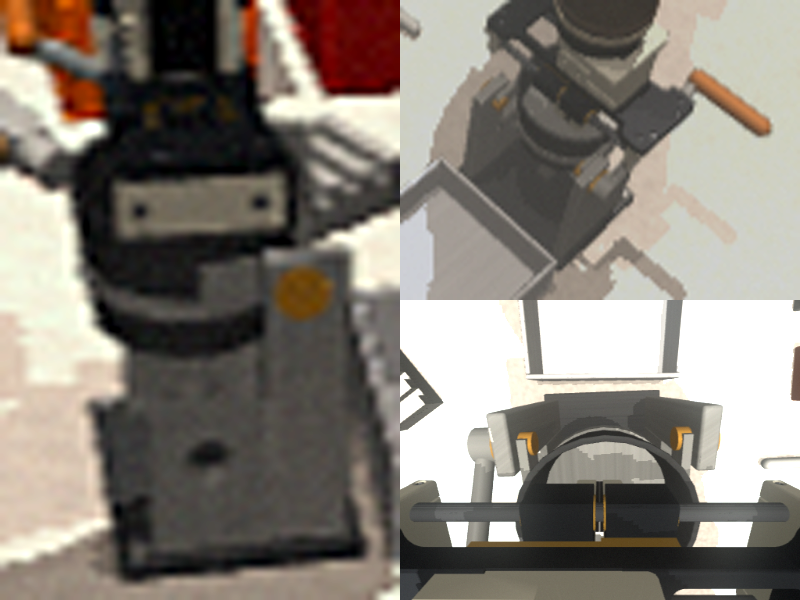

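The closed fingers touched something at z ≈ 0.128. That is exactly the bar's top, with the floor at 0.110 and the bar 18 mm high. So bar A is in the pot, where the rendered floor hides it. On to bar B.

Request:
carry_out --pt "0 0 0.045 0" --pt "0 0 0.06 0" --pt "0 0 0.06 0" --pt "0.01 -0.06 0 0" --pt "0.01 -0.07 0 0" --pt "0.01 -0.07 0 0" --pt "0.01 -0.07 0 0" --pt "0.01 -0.07 0 0" --pt "0.01 -0.07 -0.02 0" --pt "0.011 -0.06 -0.04 0" --hand 0.5

```text
t: 16.35
eef_pos: [0.5045, -0.2068, 0.205]
tcp_rot: [0.999, -0.04, 0.001, 0.001]
contact_force: [2.0, 1.1, -0.4]
finger_gap: 0.503
grasp_force: 0.0
```

Run:
```python
from h import *
p=ctrl.camera("wrist");print(*bars(p,.018,(300,800,-500,100)),sep="\n");s=ctrl.get_state();print(s["eef_pos"],s["tcp_rot"],s["t"])
p=ctrl.camera("side");print(*bars(p,.014,(300,800,-500,100)),sep="\n")
```

```text
(np.int32(795), array([327.,  50.]), (array([ 644., -303.]), array([48., 44.]), 80.7))
(np.int32(1099), array([240.,  76.]), (array([ 625., -199.]), array([65., 23.]), 9.0))
(np.int32(853), array([185., 160.]), (array([ 529., -117.]), array([65., 23.]), 5.7))
(np.int32(548), array([251., 176.]), (array([ 506., -203.]), array([22., 64.]), 85.7))
[ 0.50205172 -0.21298016  0.2003665 ] [ 0.99905365 -0.04339771 -0.00238366  0.00165962] 16.4
(np.int32(112), array([254., 242.]), (array([ 529., -123.]), array([65., 39.]), 6.4))
(np.int32(122), array([287., 254.]), (array([ 623., -205.]), array([72., 37.]), 9.7))
(np.int32(151), array([253., 260.]), (array([ 503., -208.]), array([38., 66.]), 84.6))
(np.int32(56), array([302., 268.]), (array([ 649., -275.]), array([32., 39.]), 77.4))
```

Request:
carry_out --pt "0 0 -0.04 0" --pt "0 0 -0.05 0" --pt "0 0 -0.05 0" --pt "0 0 -0.05 0" --pt "0 0 -0.04 0" --pt "0 0 -0.025 0" --pt "0 0 -0.012 0" --pt "0 0 0 0" --pt "0 0 0 0" --pt "0 0 0 0"

```text
t: 17.7
eef_pos: [0.505, -0.2044, 0.0055]
tcp_rot: [0.999, -0.04, 0.001, 0.0]
contact_force: [0.3, 0.2, -0.4]
finger_gap: 0.502
grasp_force: 0.0
```

Request:
carry_out --pt "0 0 0 0" --pt "0 0 0 0" --pt "0 0 0 0" --pt "0 0 0 0" --pt "0 0 0 0" --pt "0 0 0.01 0" --pt "0 0 0.05 0" --pt "0 0 0.07 0" --pt "0 0.02 0.07 0" --pt "0 0.05 0.07 0" --hand 0.1

```text
t: 18.95
eef_pos: [0.5039, -0.1542, 0.2076]
tcp_rot: [0.999, -0.042, 0.0, 0.001]
contact_force: [1.6, -0.0, -1.0]
finger_gap: 0.259
grasp_force: 35.0
```

Request:
carry_out --pt "-0.01 0.06 0.04 0" --pt "-0.01 0.06 0.018 0" --pt "-0.01 0.065 0 0" --pt "-0.01 0.065 0 0" --pt "-0.01 0.065 0 0" --pt "-0.01 0.06 0 0" --pt "-0.011 0.025 0 0" --pt "0 0 0 0" --pt "0 0 -0.03 0" --pt "0 0 -0.05 0"

```text
t: 20.2
eef_pos: [0.4526, 0.1458, 0.1895]
tcp_rot: [0.999, -0.041, 0.002, -0.0]
contact_force: [0.5, -0.1, -2.2]
finger_gap: 0.256
grasp_force: 35.0
```

Request:
carry_out --pt "0 0 -0.02 0" --pt "0 0 -0.013 0" --pt "0 0 0 0" --pt "0 0 0 0" --pt "0 0 0 0" --pt "0 0 0 0" --pt "0 0 0 0" --pt "0 0 0 0" --pt "0 0 0 0" --pt "0 0 0 0"

```text
t: 21.45
eef_pos: [0.4512, 0.1471, 0.1643]
tcp_rot: [0.999, -0.04, -0.0, 0.0]
contact_force: [0.8, 0.0, -2.3]
finger_gap: 0.254
grasp_force: 35.0
```

Request:
carry_out --pt "0 0 0 0" --pt "0 0 0 0" --pt "0 0 0 0" --pt "0 0 0.02 0" --pt "0 0 0.05 0" --pt "0 0 0.05 0.6" --pt "0.015 -0.04 0 0.6" --pt "0.015 -0.06 0 0.6" --pt "0.015 -0.06 0 0.6" --pt "0.015 -0.06 0 0" --hand 0.5

```text
t: 22.7
eef_pos: [0.4966, -0.0193, 0.2557]
tcp_rot: [0.999, 0.044, 0.001, -0.0]
contact_force: [1.0, 0.2, -0.3]
finger_gap: 0.501
grasp_force: 0.0
```

Run:
```python
from h import *
p=ctrl.camera("wrist");print(*bars(p,.018,(300,800,-500,200)),sep="\n");s=ctrl.get_state();print(s["eef_pos"],s["tcp_rot"],s["t"])
p=ctrl.camera("side");print(*bars(p,.014,(300,800,-500,200)),sep="\n")
```

```text
(np.int32(822), array([391.,  86.]), (array([ 625., -198.]), array([65., 23.]), 9.0))
(np.int32(436), array([479.,  81.]), (array([ 643., -317.]), array([41., 40.]), 68.3))
(np.int32(292), array([323., 146.]), (array([ 530., -116.]), array([62., 23.]), 5.9))
[ 0.49761581 -0.02657731  0.25548824] [9.99181705e-01 4.04007340e-02 8.28299846e-04 1.73625750e-03] 22.75
(np.int32(101), array([253., 242.]), (array([ 526., -117.]), array([69., 28.]), 8.2))
(np.int32(108), array([287., 253.]), (array([ 624., -200.]), array([66., 27.]), 9.3))
(np.int32(53), array([302., 268.]), (array([ 649., -275.]), array([32., 39.]), 77.4))
```

Request:
carry_out --pt "0.012 -0.04 0 0" --pt "0.016 -0.05 -0.02 0" --pt "0.016 -0.043 -0.05 0" --pt "0 0 -0.06 0" --pt "0 0 -0.06 0" --pt "0 0 -0.06 0" --pt "0 0 -0.05 0" --pt "0 0 -0.025 0" --pt "0 0 -0.009 0" --pt "0 0 0 0"

```text
t: 24.05
eef_pos: [0.5297, -0.1174, 0.0044]
tcp_rot: [0.999, 0.044, 0.0, -0.0]
contact_force: [-0.1, 0.1, 1.0]
finger_gap: 0.5
grasp_force: 0.0
```

Request:
carry_out --pt "0 0 0 0" --pt "0 0 0 0" --pt "0 0 0 0" --pt "0 0 0 0" --pt "0 0 0 0" --pt "0 0 0.01 0" --pt "0 0 0.05 0" --pt "0 0 0.07 0" --pt "0 0 0.07 0" --pt "0 0 0.07 0" --hand 0.1

```text
t: 25.3
eef_pos: [0.5285, -0.1177, 0.2083]
tcp_rot: [0.999, 0.044, -0.0, 0.0]
contact_force: [0.7, 1.1, -2.2]
finger_gap: 0.255
grasp_force: 35.0
```

Request:
carry_out --pt "-0.016 0.05 0.04 0" --pt "-0.016 0.06 0.02 0" --pt "-0.018 0.065 0 0" --pt "-0.018 0.065 0 0" --pt "-0.018 0.06 0 0" --pt "-0.018 0.052 0 0" --pt "0 0 0 0" --pt "0 0 -0.03 0" --pt "0 0 -0.04 0" --pt "0 0 -0.034 0"

```text
t: 26.55
eef_pos: [0.451, 0.1449, 0.1725]
tcp_rot: [0.999, 0.043, -0.0, 0.0]
contact_force: [-0.5, 0.0, -2.3]
finger_gap: 0.256
grasp_force: 35.0
```

Request:
carry_out --pt "0 0 0 0" --pt "0 0 0 0" --pt "0 0 0 0" --pt "0 0 0 0" --pt "0 0 0 0" --pt "0 0 0 0" --pt "0 0 0 0" --pt "0 0 0.03 0" --pt "0 0 0.04 0" --pt "0 0 0.04 0" --hand 0.5

```text
t: 27.8
eef_pos: [0.451, 0.1463, 0.2567]
tcp_rot: [0.999, 0.044, -0.0, 0.0]
contact_force: [0.7, 0.2, -0.9]
finger_gap: 0.504
grasp_force: 0.0
```

Request:
carry_out --pt "0.02 -0.04 0 0.3" --pt "0.026 -0.05 0 0.3" --pt "0.026 -0.055 0 0.3" --pt "0.026 -0.055 0 0" --pt "0.026 -0.055 0 0" --pt "0.026 -0.055 0 0" --pt "0.026 -0.055 0 0" --pt "0.026 -0.055 0 0" --pt "0.03 -0.042 0 0" --pt "0 0 0 0"

```text
t: 29.05
eef_pos: [0.6255, -0.2036, 0.2548]
tcp_rot: [0.997, 0.073, -0.001, 0.001]
contact_force: [-0.8, 0.5, 0.1]
finger_gap: 0.501
grasp_force: 0.0
```

Run:
```python
from h import *
p=ctrl.camera("wrist");print(*bars(p,.018,(300,800,-500,200)),sep="\n");s=ctrl.get_state();print(s["eef_pos"],s["tcp_rot"],s["t"])
p=ctrl.camera("side");print(*bars(p,.014,(300,800,-500,200)),sep="\n")
```

```text
(np.int32(460), array([252., 168.]), (array([ 620., -200.]), array([52., 23.]), 8.7))
(np.int32(333), array([322., 169.]), (array([ 634., -304.]), array([43., 39.]), 86.5))
[ 0.62508891 -0.20130303  0.25495437] [ 9.97246272e-01  7.41586669e-02 -6.00469282e-04 -6.62684184e-05] 29.1
(np.int32(115), array([287., 253.]), (array([ 622., -201.]), array([75., 32.]), 16.3))
(np.int32(56), array([302., 268.]), (array([ 649., -275.]), array([32., 39.]), 77.4))
```

Request:
carry_out --pt "0 0.002 -0.03 0" --pt "0 0.002 -0.05 0" --pt "0 0 -0.06 0" --pt "0 0 -0.06 0" --pt "0 0 -0.06 0" --pt "0 0 -0.04 0" --pt "0 0 -0.025 0" --pt "0 0 -0.011 0" --pt "0 0 0 0" --pt "0 0 0 0"

```text
t: 30.4
eef_pos: [0.6261, -0.1974, 0.0051]
tcp_rot: [0.997, 0.075, 0.001, 0.0]
contact_force: [-0.7, 0.8, -0.1]
finger_gap: 0.498
grasp_force: 0.0
```

Request:
carry_out --pt "0 0 0 0" --pt "0 0 0 0" --pt "0 0 0 0" --pt "0 0 0 0" --pt "0 0 0 0" --pt "0 0 0.01 0" --pt "0 0 0.05 0" --pt "0 0 0.07 0" --pt "0 0 0.07 0" --pt "0 0 0.07 0" --hand 0.1

```text
t: 31.65
eef_pos: [0.6246, -0.1967, 0.2079]
tcp_rot: [0.997, 0.075, -0.0, -0.0]
contact_force: [1.8, -0.1, -3.0]
finger_gap: 0.255
grasp_force: 35.0
```

Request:
carry_out --pt "-0.02 0.03 0.04 0" --pt "-0.026 0.05 0.03 0" --pt "-0.026 0.055 0 0" --pt "-0.026 0.055 0 0" --pt "-0.026 0.055 0 0" --pt "-0.026 0.055 0 0" --pt "-0.026 0.055 0 0" --pt "-0.026 0.055 0 0" --pt "-0.03 0.048 0 0" --pt "0 0 -0.03 0"

```text
t: 32.9
eef_pos: [0.4498, 0.1503, 0.2376]
tcp_rot: [0.997, 0.078, 0.001, -0.001]
contact_force: [1.4, -0.4, -2.9]
finger_gap: 0.261
grasp_force: 35.0
```

Request:
carry_out --pt "0 0 -0.04 0" --pt "0 0 -0.025 0" --pt "0 0 -0.01 0" --pt "0 0 0 0" --pt "0 0 0 0" --pt "0 0 0 0" --pt "0 0 0 0" --pt "0 0 0 0" --pt "0 0 0 0" --pt "0 0 0 0"

```text
t: 34.15
eef_pos: [0.4512, 0.1463, 0.1801]
tcp_rot: [0.997, 0.075, -0.0, 0.0]
contact_force: [0.2, -0.3, -2.7]
finger_gap: 0.258
grasp_force: 35.0
```

Request:
carry_out --pt "0 0 0 0" --pt "0 0 0 0" --pt "0 0 0 0" --pt "0 0 0 0" --pt "0 0 0 0" --pt "0 0 0 0" --pt "0 0 0 0" --pt "0 0 0.04 0" --pt "0 0 0.05 0" --pt "0 0 0.07 0" --hand 0.55

```text
t: 35.4
eef_pos: [0.4504, 0.1459, 0.3005]
tcp_rot: [0.997, 0.075, -0.001, 0.0]
contact_force: [1.3, 0.4, -0.6]
finger_gap: 0.548
grasp_force: 0.0
```

Request:
carry_out --pt "-0.03 0 0.02 1" --pt "-0.03 0 0.02 1" --pt "-0.02 0 0 1" --pt "0 0 0 1" --pt "0 0 0 1" --pt "0 0 0 1" --pt "0 0 0 1" --pt "0 0 0 1" --pt "0 0 0 1" --pt "0 0 0 1"

```text
t: 36.65
eef_pos: [0.3911, 0.1463, 0.3301]
tcp_rot: [0.911, 0.413, 0.0, 0.0]
contact_force: [0.9, 0.1, 0.2]
finger_gap: 0.549
grasp_force: 0.0
```

Run:
```python
from h import *
p=ctrl.camera("wrist");save(p,"w4");s=ctrl.get_state();print(s["eef_pos"],s["tcp_rot"],s["q"],s["t"])
print(*bars(p,.15),sep="\n")
p=ctrl.camera("side");print(*bars(p,.014,(300,800,-500,200)),sep="\n")
```

```text
[0.39108036 0.14626388 0.33007881] [ 9.10154838e-01  4.14268232e-01 -3.29557436e-05  4.72155347e-05] [-0.20304217  0.0306322  -0.28857146  1.84735307  0.0092347   1.26495733
 -1.21078587] 36.7
(np.int32(1371), array([171., 101.]), (array([375., 278.]), array([106.,  19.]), 87.8))
(np.int32(1171), array([294., 147.]), (array([451., 140.]), array([73., 26.]), 7.7))
(np.int32(143), array([276., 145.]), (array([441., 159.]), array([43.,  8.]), 5.8))
(np.int32(52), array([302., 268.]), (array([ 648., -275.]), array([32., 39.]), 77.4))
```

View pics/w4.png

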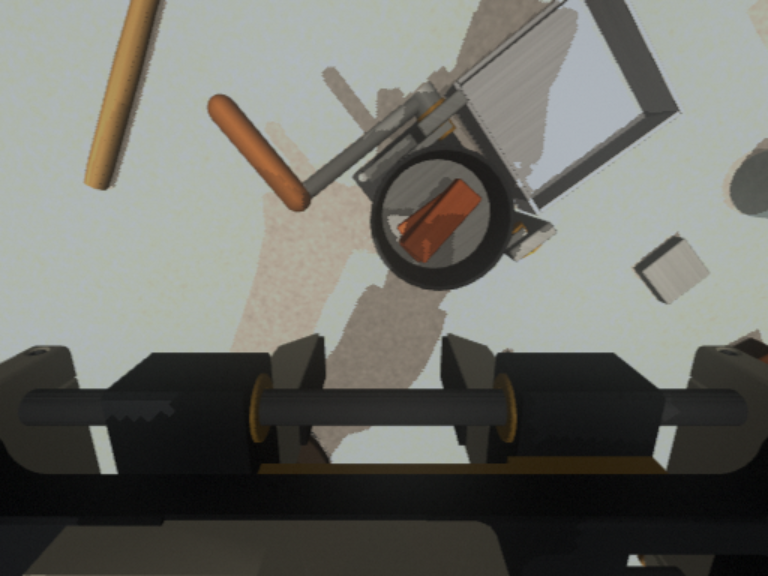

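Run:
```python
from h import *
p=ctrl.camera("wrist");print(bars(p,.218)[0])
c=lambda u,v:(u/1.5-.3,v/1.5-.3)
for t in [(219,104),(298,200)]: print(onz(p,*c(*t),.215).round(4))
```

```text
(np.int32(1372), array([171., 101.]), (array([389., 264.]), array([85., 15.]), 87.8))
[0.3912 0.3021 0.215 ]
[0.3868 0.2275 0.215 ]
```

Request:
carry_out --pt "0 0.02 0 0.98" --pt "0 0.02 0 0.98" --pt "0 0.02 0 0.98" --pt "0 0.02 0 0.98" --pt "0 0.02 0 0.98" --pt "0 0.02 0 0.98" --pt "0 0.02 0 0.98" --pt "0 0.02 0 0.98" --pt "0 0 0 0.98" --pt "0 0 0 0.98"

```text
t: 38.05
eef_pos: [0.3911, 0.267, 0.33]
tcp_rot: [0.719, 0.695, -0.0, -0.0]
contact_force: [-0.2, 0.4, 0.1]
finger_gap: 0.545
grasp_force: 0.0
```

Request:
carry_out --pt "-0.003 0 -0.03 0" --pt "0 0 -0.04 0" --pt "0 0 -0.04 0" --pt "0 0 -0.035 0" --pt "0 0 -0.025 0" --pt "0 0 -0.009 0" --pt "0 0 0 0" --pt "0 0 0 0" --pt "0 0 0 0" --pt "0 0 0 0"

```text
t: 39.3
eef_pos: [0.3891, 0.2664, 0.1963]
tcp_rot: [0.72, 0.694, 0.0, 0.0]
contact_force: [0.3, 0.6, 0.1]
finger_gap: 0.549
grasp_force: 0.0
```

Request:
carry_out --pt "0 0 0 0" --pt "0 0 0 0" --pt "0 0 0 0" --pt "0 0 0 0" --pt "0 0 0 0" --pt "0 0 0 0" --pt "0 0 0 0" --pt "0 0 0 0" --pt "0 0 0 0" --pt "0 0 0 0" --hand 0.0 --force 25

```text
t: 40.55
eef_pos: [0.3889, 0.2663, 0.1958]
tcp_rot: [0.72, 0.694, -0.0, 0.0]
contact_force: [-0.9, 0.9, 0.4]
finger_gap: 0.188
grasp_force: 25.0
```

Run:
```python
import numpy as np
f=np.radians(np.arange(-60,61,6));x=.13*np.sin(f)/.75;z=.13*np.cos(f)/.75
t=np.radians(-2.5)
print(np.c_[np.diff(x)*np.cos(t),np.diff(x)*np.sin(t),np.diff(z)].round(4).tolist())
```

```text
[[0.0099, -0.0004, 0.0152], [0.0114, -0.0005, 0.0141], [0.0128, -0.0006, 0.0128], [0.0141, -0.0006, 0.0114], [0.0152, -0.0007, 0.0099], [0.0162, -0.0007, 0.0082], [0.0169, -0.0007, 0.0065], [0.0175, -0.0008, 0.0047], [0.0179, -0.0008, 0.0028], [0.0181, -0.0008, 0.0009], [0.0181, -0.0008, -0.0009], [0.0179, -0.0008, -0.0028], [0.0175, -0.0008, -0.0047], [0.0169, -0.0007, -0.0065], [0.0162, -0.0007, -0.0082], [0.0152, -0.0007, -0.0099], [0.0141, -0.0006, -0.0114], [0.0128, -0.0006, -0.0128], [0.0114, -0.0005, -0.0141], [0.0099, -0.0004, -0.0152]]
```

Request:
carry_out --pt "0.01 -0.0004 0.015" --pt "0.0114 -0.0005 0.014" --pt "0.0128 -0.0006 0.0128" --pt "0.014 -0.0006 0.0114" --pt "0.0152 -0.0007 0.01" --pt "0.0162 -0.0007 0.0082" --pt "0.017 -0.0007 0.0065" --pt "0.0175 -0.0008 0.0047" --pt "0.018 -0.0008 0.0028" --pt "0.018 -0.0008 0.001"

```text
validation failed for argument at $.co...
```

Request:
carry_out --pt "0.01 -0.0004 0.015 0" --pt "0.0114 -0.0005 0.014 0" --pt "0.0128 -0.0006 0.0128 0" --pt "0.014 -0.0006 0.0114 0" --pt "0.0152 -0.0007 0.01 0" --pt "0.0162 -0.0007 0.0082 0" --pt "0.017 -0.0007 0.0065 0" --pt "0.0175 -0.0008 0.0047 0" --pt "0.018 -0.0008 0.0028 0" --pt "0.018 -0.0008 0.001 0"

```text
t: 41.8
eef_pos: [0.5009, 0.2614, 0.2621]
tcp_rot: [0.72, 0.694, -0.001, -0.0]
contact_force: [-7.0, -0.6, 7.1]
finger_gap: 0.184
grasp_force: 25.0
```

Request:
carry_out --pt "0.018 -0.0008 -0.001 0" --pt "0.018 -0.0008 -0.0028 0" --pt "0.0175 -0.0008 -0.0047 0" --pt "0.017 -0.0007 -0.0065 0" --pt "0.0162 -0.0007 -0.0082 0" --pt "0.0152 -0.0007 -0.01 0" --pt "0.014 -0.0006 -0.0114 0" --pt "0.0128 -0.0006 -0.0128 0" --pt "0.0114 -0.0005 -0.014 0" --pt "0.01 -0.0004 -0.015 0"

```text
t: 43.05
eef_pos: [0.6144, 0.2559, 0.1949]
tcp_rot: [0.721, 0.693, -0.0, -0.0]
contact_force: [-22.5, -3.1, 33.3]
finger_gap: 0.186
grasp_force: 25.0
```

Request:
carry_out --pt "0.002 0 -0.004 0" --pt "0.002 0 -0.004 0" --pt "0 0 0 0" --pt "0 0 0 0" --pt "0 0 0 0" --pt "0 0 0 0" --pt "0 0 0 0" --pt "0 0 0 0" --pt "0 0 0 0" --pt "0 0 0 0"

```text
t: 44.3
eef_pos: [0.6144, 0.257, 0.1918]
tcp_rot: [0.72, 0.694, -0.001, -0.001]
contact_force: [-21.0, -7.3, 25.6]
finger_gap: 0.189
grasp_force: 25.0
```

Run:
```python
from h import *
s=ctrl.get_state();print(s["eef_pos"],s["contact_force"])
a=ctrl.camera("scene");b=ctrl.camera("side")
im=np.hstack([cv2.resize(a["image"][165:285,240:390],(500,400)),cv2.resize(b["image"][140:240,190:290],(300,400))])
cv2.imwrite("pics/m3.png",im[:,:,::-1])
```

```text
[0.61438204 0.25703459 0.19183851] [-21.00614434  -7.2602178   25.61194765]
```

View pics/m3.png

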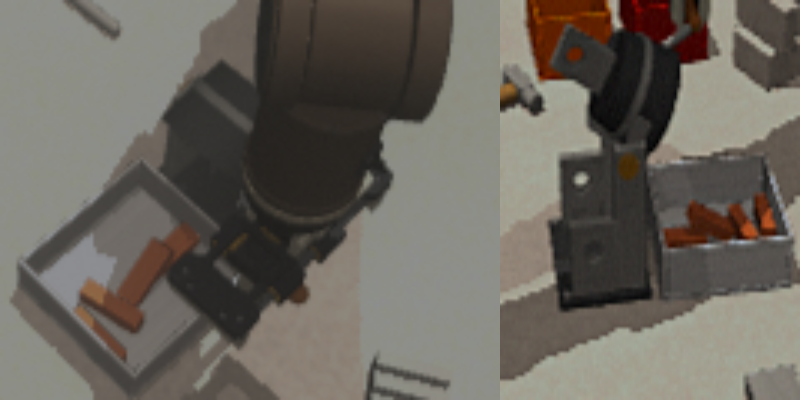

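The scene and side views show four bars in the tray, and the cradle pressing on its stop. Next I'll bring the lever back.

Request:
carry_out --pt "-0.014 0.0004 0.023 0" --pt "-0.0114 0.0005 0.014 0" --pt "-0.0128 0.0006 0.0128 0" --pt "-0.014 0.0006 0.0114 0" --pt "-0.0152 0.0007 0.01 0" --pt "-0.0162 0.0007 0.0082 0" --pt "-0.017 0.0007 0.0065 0" --pt "-0.0175 0.0008 0.0047 0" --pt "-0.018 0.0008 0.0028 0" --pt "-0.018 0.0008 0.001 0"

```text
t: 45.65
eef_pos: [0.5003, 0.2618, 0.2607]
tcp_rot: [0.72, 0.694, 0.0, -0.0]
contact_force: [0.9, 3.9, 2.4]
finger_gap: 0.188
grasp_force: 25.0
```

Request:
carry_out --pt "-0.018 0.0008 -0.001 0" --pt "-0.018 0.0008 -0.0028 0" --pt "-0.0175 0.0008 -0.0047 0" --pt "-0.017 0.0007 -0.0065 0" --pt "-0.0162 0.0007 -0.0082 0" --pt "-0.0152 0.0007 -0.01 0" --pt "-0.014 0.0006 -0.0114 0" --pt "-0.0128 0.0006 -0.0128 0" --pt "-0.0114 0.0005 -0.014 0" --pt "-0.01 0.0004 -0.015 0"

```text
t: 46.9
eef_pos: [0.3887, 0.2661, 0.1951]
tcp_rot: [0.72, 0.693, 0.0, 0.0]
contact_force: [14.6, -2.1, 27.9]
finger_gap: 0.186
grasp_force: 25.0
```

Request:
carry_out --pt "-0.001 0 -0.003 0" --pt "0 0 0 0" --pt "0 0 0 0" --pt "0 0 0 0" --pt "0 0 0 0" --pt "0 0 0 0" --pt "0 0 0 0" --pt "0 0 0 0" --pt "0 0 0 0" --pt "0 0 0 0"

```text
t: 48.15
eef_pos: [0.3889, 0.2663, 0.1945]
tcp_rot: [0.721, 0.693, 0.001, 0.001]
contact_force: [-0.0, -3.0, 14.9]
finger_gap: 0.189
grasp_force: 25.0
```

Request:
carry_out --pt "0 0 0 0" --pt "0 0 0 0" --pt "0 0 0 0" --pt "0 0 0 0" --pt "0 0 0.03 0" --pt "0 0 0.05 0" --pt "0 0 0.06 0" --pt "0 0 0.06 0" --pt "0 0 0 0" --pt "0 0 0 0" --hand 0.5

```text
t: 49.4
eef_pos: [0.388, 0.2661, 0.343]
tcp_rot: [0.72, 0.693, -0.0, 0.0]
contact_force: [-0.8, -0.5, -0.5]
finger_gap: 0.503
grasp_force: 0.0
```

Run:
```python
from h import *
s=ctrl.get_state();print(s["eef_pos"],s["tcp_rot"],s["q"])
p=ctrl.camera("scene");print(*bars(p,.014,(200,800,-500,400)),sep="\n")
r=[x for x in ctrl.regions_of(p,"rod_mid") if x["p"]>.3][0];print(rect(p,r["mask"],.008))
```

```text
[0.38798551 0.26606994 0.34299635] [ 7.20457575e-01  6.93498948e-01 -2.97898499e-04  5.56919668e-05] [-0.32779354  0.13245093 -0.43618177  1.71232602  0.05789669  1.31010581
 -0.81371529]
(np.int32(129), array([283., 246.]), (array([610., 134.]), array([80., 20.]), 9.0))
(array([ 417., -206.]), array([234.,  59.]), 81.6)
```

Request:
carry_out --pt "0.003 -0.06 0 -0.15" --pt "0.003 -0.08 0 -0.15" --pt "0.003 -0.08 0 -0.15" --pt "0.003 -0.08 0 -0.15" --pt "0.003 -0.08 0 -0.15" --pt "0.003 -0.08 0 -0.15" --pt "0.003 -0.08 0 -0.15" --pt "0.003 -0.08 -0.01 -0.15" --pt "0.003 -0.08 -0.03 -0.15" --pt "0.003 -0.06 -0.03 -0.15"

```text
t: 50.75
eef_pos: [0.4097, -0.3045, 0.2901]
tcp_rot: [0.756, 0.654, -0.001, -0.0]
contact_force: [0.9, 0.4, -0.5]
finger_gap: 0.504
grasp_force: 0.0
```

Request:
carry_out --pt "0 -0.04 0 0" --pt "0 0 0 0" --pt "0 0 0 0" --pt "0 0 0 0" --pt "0 0 0 0" --pt "0 0 0 0" --pt "0 0 0 0" --pt "0 0 0 0" --pt "0 0 0 0" --pt "0 0 0 0"

```text
t: 52.0
eef_pos: [0.4106, -0.3322, 0.2917]
tcp_rot: [0.756, 0.655, 0.0, 0.0]
contact_force: [0.5, 0.2, -0.4]
finger_gap: 0.5
grasp_force: 0.0
```

Run:
```python
from h import *
s=ctrl.get_state();print(s["eef_pos"],s["tcp_rot"],s["q"],s["t"])
p=ctrl.camera("wrist");save(p,"w5")
for r in ctrl.regions_of(p,"rod_mid"): print(r["p"],r["box"],rect(p,r["mask"],.008))
```

```text
[ 0.41061262 -0.33222532  0.2916611 ] [7.55769163e-01 6.54838126e-01 3.15334419e-06 2.67154216e-05] [ 0.42424857  0.22343873  0.19203856  1.72120594 -0.04536218  1.20121703
  0.48515951] 52.0
0.72 [226.4, 0.0, 268.2, 153.3] (array([ 417., -211.]), array([220.,  69.]), 80.5)
```

View pics/w5.png

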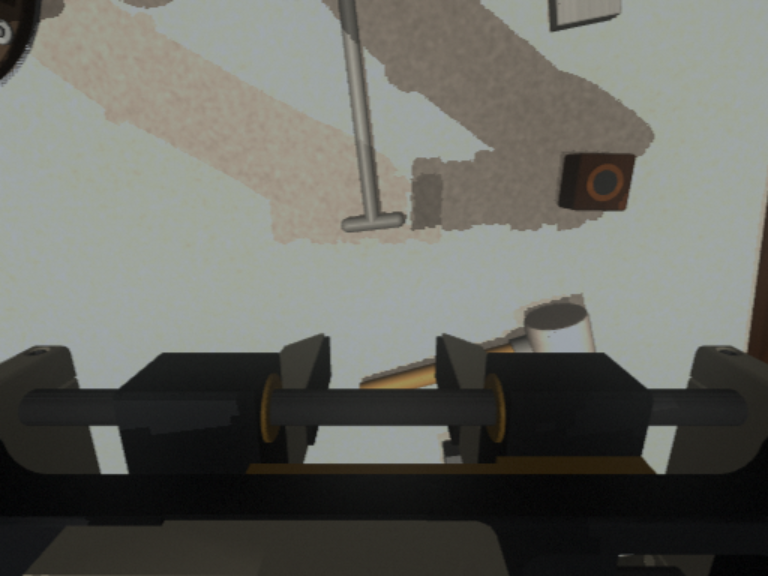

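T crossbar centre is at px (373,222), and the rod axis runs through (361,110) and (348,2).

Run:
```python
from h import *
p=ctrl.camera("wrist")
c=lambda u,v:(u/1.5-.3,v/1.5-.3)
T,a,b=[onz(p,*c(*t),.010)[:2] for t in [(373,222),(361,110),(348,2)]]
print(T,a,b)
d=(b-T)/np.linalg.norm(b-T);print("dir",np.degrees(np.arctan2(d[1],d[0])))
for k in (60,87,112): print(k,T+d*k/1e3)
```

```text
[ 0.40314353 -0.30870964] [ 0.4078528  -0.19531652] [ 0.41043162 -0.10082915]
dir 87.99208610793728
60 [ 0.40524578 -0.24874648]
87 [ 0.40619179 -0.22176306]
112 [ 0.40706773 -0.19677841]
```

Request:
carry_out --pt "-0.002 0.04 0 0.5" --pt "-0.002 0.05 0 0.5" --pt "-0.002 0.057 -0.02 0.55" --pt "0 0 -0.06 0" --pt "0 0 -0.07 0" --pt "0 0 -0.07 0" --pt "0 0 -0.07 0" --pt "0 0 -0.06 0" --pt "0 0 -0.025 0" --pt "0 0 -0.01 0"

```text
t: 53.4
eef_pos: [0.4057, -0.2217, 0.0019]
tcp_rot: [0.719, 0.695, -0.0, -0.001]
contact_force: [0.5, -0.2, 0.8]
finger_gap: 0.5
grasp_force: 0.0
```

Request:
carry_out --pt "0 0 0 0" --pt "0 0 0 0" --pt "0 0 0 0" --pt "0 0 0 0" --pt "0 0 0 0" --pt "0 0 0 0" --pt "0 0 0 0" --pt "0 0 0 0" --pt "0 0 0 0" --pt "0 0 0 0" --hand 0.0 --force 50

```text
t: 54.65
eef_pos: [0.4065, -0.2221, 0.0036]
tcp_rot: [0.719, 0.695, 0.0, 0.001]
contact_force: [-0.9, 0.7, 7.2]
finger_gap: 0.152
grasp_force: 50.0
```

Request:
carry_out --pt "0 0 0.01 0" --pt "0 0 0.02 0" --pt "0 0 0.02 0" --pt "0.005 0.02 0.019 0" --pt "0.007 0.026 0 0" --pt "0.007 0.026 0 0" --pt "0.007 0.026 0 0" --pt "0.007 0.026 0 0" --pt "0.007 0.026 0 0" --pt "0.007 0.026 0 0"

```text
t: 55.9
eef_pos: [0.4414, -0.0893, 0.055]
tcp_rot: [0.719, 0.695, 0.0, 0.0]
contact_force: [0.2, -0.6, -1.9]
finger_gap: 0.158
grasp_force: 50.0
```

Request:
carry_out --pt "0 0 0 0" --pt "0 0 0 0" --pt "0 0 0 0" --pt "0 0 0 0" --pt "0 0 0 0" --pt "0 0 0 0" --pt "0 0 0 0" --pt "0 0 0 0" --pt "0 0 0 0" --pt "0 0 0 0"

```text
t: 57.15
eef_pos: [0.4414, -0.0899, 0.0547]
tcp_rot: [0.719, 0.695, 0.0, 0.0]
contact_force: [0.2, 0.5, -1.4]
finger_gap: 0.161
grasp_force: 50.0
```

Run:
```python
from h import *
s=ctrl.get_state();print(s["eef_pos"],s["tcp_rot"],s["contact_force"],s["finger_gap"],s["t"])
p=ctrl.camera("wrist");q=ctrl.camera("side")
im=np.zeros((600,800,3),np.uint8)
im[:,:500]=cv2.resize(p["image"][0:240,140:340],(500,600),interpolation=cv2.INTER_CUBIC)  # 2.5x
im[:,500:]=cv2.resize(q["image"][165:255,195:240],(300,600),interpolation=cv2.INTER_CUBIC) # 6.667x
im=np.clip(im*1.3,0,255).astype(np.uint8)
cv2.imwrite("pics/w6.png",im[:,:,::-1])
cv2.imwrite("w6raw.png",p["image"])
np.savez("w6.npz",**{k:np.array(p[k]) for k in("R","t","fx","fy","cx","cy","image")})
np.savez("s6.npz",**{k:np.array(q[k]) for k in("R","t","fx","fy","cx","cy","image")})
```

```text
[ 0.44137226 -0.0899046   0.05465812] [7.19203761e-01 6.94799215e-01 2.08731169e-06 1.08521541e-05] [ 0.2216563   0.48755827 -1.40492939] 0.1611169613064571 57.15
```

View pics/w6.png

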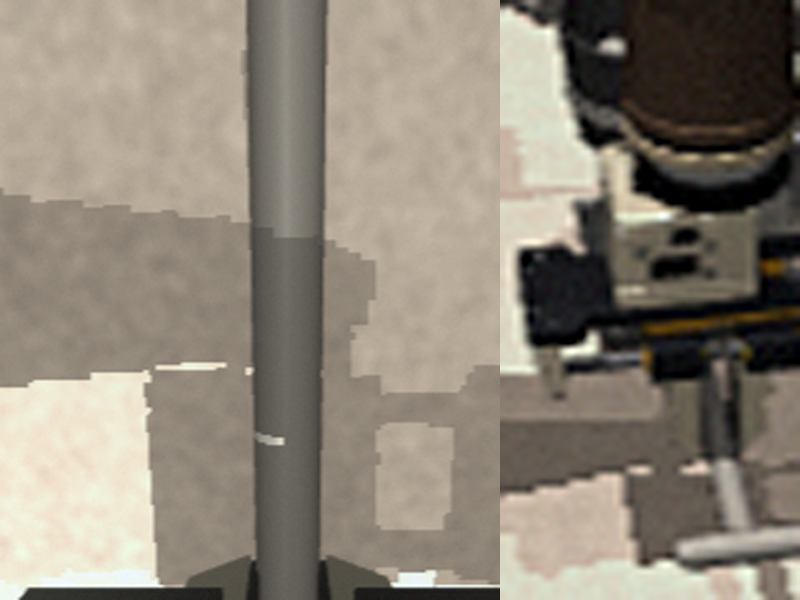

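Run:
```python
from h import *
d=np.load("w6.npz");p={k:d[k] for k in d}
R=p["R"];print("fwd",R[2].round(3),"cam",(-R.T@p["t"]).round(3),p["fx"])
for L,Rr,v in [(246,328,5),(250,326,150),(253,324,300),(256,322,450),(258,320,560)]:
    u1,u2,vv=140+L/2.5,140+Rr/2.5,v/2.5
    o,d1=ray(p,u1,vv);_,d2=ray(p,u2,vv)
    dep=.016/((u2-u1)/p["fx"]);X=o+(d1+d2)/2*dep;print(v,X.round(4))
q=ctrl.camera("scene")
for r in ctrl.regions_of(q,"rod_mid"): print(r["p"],r["box"],rect(q,r["mask"],.06))
print([proj(q,[.4485,y,z]).round(1) for y,z in [(.057,.06),(.082,.06)]])
```

```text
fwd [-0.01  -0.291 -0.957] cam [ 0.444 -0.011  0.213] 265.73406796764186
5 [0.4457 0.04   0.0616]
150 [0.445  0.0148 0.0586]
300 [ 0.4441 -0.0157  0.0575]
450 [ 0.4431 -0.0508  0.0564]
560 [ 0.4421 -0.0805  0.0545]
0.73 [248.4, 151.2, 294.6, 189.7] (array([427., -78.]), array([221.,  47.]), 88.7)
0.44 [288.3, 176.7, 380.7, 245.2] (array([398., 150.]), array([206., 294.]), 76.7)
[array([297.8, 194.8]), array([303.4, 199. ])]
```

Run:
```python
from h import *
q=ctrl.camera("scene");s=ctrl.camera("side")
for n,c in (("scene",q),("side",s)):
    m=ctrl.regions_of(c,"rod_mid")[0]["mask"]
    ys,xs=np.nonzero(m)
    A,B=proj(c,[.4417,-.08,.0585]),proj(c,[.4462,.057,.0585])
    d=(B-A)/np.linalg.norm(B-A);nrm=np.array([-d[1],d[0]])
    P=np.c_[xs,ys]-A;a=P@d;l=P@nrm
    L=np.linalg.norm(B-A);print(n,"px/mm",L/137,"z10 lateral",(proj(c,[.4462,.057,.0685])-B)@nrm,"x10 lateral",(proj(c,[.4562,.057,.0585])-B)@nrm)
    print(" max along mm",a.max()/L*137-80)
    for k in np.arange(-20,60,10):
        w=(np.abs(a/L*137-80-k)<4)
        if w.sum(): print("  y",k,"lat",l[w].mean().round(2),w.sum())
```

```text
scene px/mm 0.26671294610095325 z10 lateral -1.3412843573441797 x10 lateral 2.562906471217478
 max along mm 36.29029766635041
  y -20 lat -0.39 12
  y -10 lat -0.42 11
  y 0 lat -0.2 11
  y 10 lat -0.24 10
  y 20 lat -0.4 12
  y 30 lat -0.29 11
  y 40 lat -0.18 1
side px/mm 0.16902949054348307 z10 lateral 0.48028238998204903 x10 lateral 2.6397609266088815
 max along mm -41.54760932992038
```

The rod is level and lined up within measuring error, with its tip about 25 mm short of the hole. I'll advance slowly and watch the force.

Request:
carry_out --pt "0.0006 0.006 0.0004 0" --pt "0.0004 0.006 0 0" --pt "0.0002 0.006 0 0" --pt "0.0002 0.006 0 0" --pt "0.0002 0.006 0 0" --pt "0.0002 0.006 0 0" --pt "0.0002 0.006 0 0" --pt "0.0002 0.006 0 0" --pt "0 0 0 0" --pt "0 0 0 0"

```text
t: 58.8
eef_pos: [0.443, -0.054, 0.055]
tcp_rot: [0.719, 0.695, -0.0, 0.0]
contact_force: [-0.3, -0.1, -1.4]
finger_gap: 0.163
grasp_force: 50.0
```

Request:
carry_out --pt "0.0002 0.005 0 0" --pt "0.0002 0.005 0 0" --pt "0.0002 0.005 0 0" --pt "0.0002 0.005 0 0" --pt "0.0002 0.005 0 0" --pt "0.0002 0.005 0 0" --pt "0 0 0 0" --pt "0 0 0 0" --pt "0 0 0 0" --pt "0 0 0 0"

```text
t: 60.05
eef_pos: [0.4439, -0.0316, 0.055]
tcp_rot: [0.719, 0.695, -0.0, 0.0]
contact_force: [0.1, 0.4, -1.8]
finger_gap: 0.157
grasp_force: 50.0
```

Request:
carry_out --pt "0.0002 0.006 0 0" --pt "0.0002 0.006 0 0" --pt "0.0002 0.006 0 0" --pt "0.0002 0.006 0 0" --pt "0.0002 0.006 0 0" --pt "0.0002 0.006 0 0" --pt "0 0 0 0" --pt "0 0 0 0" --pt "0 0 0 0" --pt "0 0 0 0"

```text
t: 61.3
eef_pos: [0.4448, -0.0046, 0.055]
tcp_rot: [0.719, 0.695, -0.0, 0.0]
contact_force: [-0.1, -0.2, -1.5]
finger_gap: 0.156
grasp_force: 50.0
```

Request:
carry_out --pt "0.0002 0.006 0 0" --pt "0.0002 0.006 0 0" --pt "0.0002 0.006 0 0" --pt "0.0002 0.006 0 0" --pt "0.0002 0.006 0 0" --pt "0.0002 0.006 0 0" --pt "0 0 0 0" --pt "0 0 0 0" --pt "0 0 0 0" --pt "0 0 0 0"

```text
t: 62.55
eef_pos: [0.4457, 0.0224, 0.055]
tcp_rot: [0.719, 0.695, 0.0, 0.0]
contact_force: [0.6, 0.5, -1.0]
finger_gap: 0.156
grasp_force: 50.0
```

Request:
carry_out --pt "0.0002 0.005 0 0" --pt "0.0002 0.005 0 0" --pt "0.0002 0.005 0 0" --pt "0.0002 0.004 0 0" --pt "0 0 0 0" --pt "0 0 0 0" --pt "0 0 0 0" --pt "0 0 0 0" --pt "0 0 0 0" --pt "0 0 0 0"

```text
t: 63.8
eef_pos: [0.4463, 0.0368, 0.055]
tcp_rot: [0.719, 0.695, 0.0, 0.0]
contact_force: [0.5, -0.7, -2.1]
finger_gap: 0.16
grasp_force: 50.0
```

Request:
carry_out --pt "0 0 0 0" --pt "0 0 0 0" --pt "0 0 0 0" --pt "0 0 0 0" --pt "-0.0006 -0.015 0 0" --pt "-0.0006 -0.018 -0.004 0" --pt "-0.0006 -0.02 -0.005 0" --pt "-0.0006 -0.018 -0.005 0" --pt "0 0 0 0" --pt "0 0 0 0" --hand 0.4

```text
t: 65.05
eef_pos: [0.4445, -0.0163, 0.0444]
tcp_rot: [0.719, 0.695, 0.0, -0.0]
contact_force: [-0.6, -0.2, -0.4]
finger_gap: 0.398
grasp_force: 0.0
```

Request:
carry_out --pt "0 0 0 0" --pt "0 0 0 0" --pt "0 0 0 0" --pt "0 0 0 0" --pt "0 0 0 0" --pt "0 0 0 0" --pt "0 0 0 0" --pt "0 0 0 0" --pt "0 0 0 0" --pt "0 0 0 0" --hand 0.0 --force 50

```text
t: 66.3
eef_pos: [0.4446, -0.0164, 0.0445]
tcp_rot: [0.719, 0.695, 0.0, 0.0]
contact_force: [1.6, 2.4, -0.5]
finger_gap: 0.16
grasp_force: 50.0
```

Run:
```python
from h import *
p=ctrl.camera("wrist");R=p["R"]
c=ctrl.regions_of(p,"rod_mid")[:2]
for r in c:
    m=r["mask"];print(r["p"],r["box"])
    for v in range(0,384,40):
        xs=np.nonzero(m[v])[0]
        if len(xs): 
            o,d=ray(p,xs.mean(),v);X=o+d*(.016/(len(xs)/p["fx"]));print(v,xs[0],xs[-1],X.round(3))
```

```text
0.96 [239.4, 0.0, 275.2, 295.3]
0 239 273 [0.449 0.111 0.061]
80 240 271 [0.448 0.077 0.059]
120 241 270 [0.447 0.058 0.056]
160 241 268 [0.446 0.036 0.052]
200 242 268 [0.446 0.012 0.053]
240 243 266 [ 0.444 -0.019  0.042]
```

Request:
carry_out --pt "0 0 0.003 0" --pt "0 0 0.003 0" --pt "0.0002 0.004 0 0" --pt "0.0002 0.005 0 0" --pt "0.0002 0.005 0 0" --pt "0.0002 0.005 0 0" --pt "0.0002 0.005 0 0" --pt "0.0002 0.005 0 0" --pt "0 0 0 0" --pt "0 0 0 0"

```text
t: 67.65
eef_pos: [0.4454, 0.0053, 0.049]
tcp_rot: [0.719, 0.695, -0.0, 0.0]
contact_force: [0.2, 0.1, -2.2]
finger_gap: 0.156
grasp_force: 50.0
```

Request:
carry_out --pt "0.0002 0.004 0 0" --pt "0.0002 0.004 0 0" --pt "0.0002 0.004 0 0" --pt "0.0002 0.004 0 0" --pt "0.0002 0.004 0 0" --pt "0.0002 0.004 0 0" --pt "0 0 0 0" --pt "0 0 0 0" --pt "0 0 0 0" --pt "0 0 0 0"

```text
t: 68.9
eef_pos: [0.4465, 0.0234, 0.0491]
tcp_rot: [0.719, 0.695, 0.0, 0.0]
contact_force: [-0.5, -2.3, 4.1]
finger_gap: 0.159
grasp_force: 50.0
```

Request:
carry_out --pt "0.0002 0.004 0 0" --pt "0.0002 0.004 0 0" --pt "0.0002 0.004 0 0" --pt "0.0002 0.004 0 0" --pt "0.0002 0.004 0 0" --pt "0 0.002 0 0" --pt "0 0 0 0" --pt "0 0 0 0" --pt "0 0 0 0" --pt "0 0 0 0"

```text
t: 70.15
eef_pos: [0.4471, 0.0372, 0.0494]
tcp_rot: [0.72, 0.694, -0.001, 0.001]
contact_force: [-1.9, -13.4, 13.6]
finger_gap: 0.159
grasp_force: 50.0
```

Request:
carry_out --pt "0 0 0 0" --pt "0 0 0 0" --pt "0 0 0 0" --pt "0 0 0.01 0" --pt "0 0 0.04 0" --pt "0 -0.04 0.06 0" --pt "0 -0.06 0.06 0" --pt "0 -0.06 0.06 0" --pt "0 -0.06 0 0" --pt "0 -0.06 0 0" --hand 0.5

```text
t: 71.4
eef_pos: [0.4472, -0.1698, 0.2212]
tcp_rot: [0.719, 0.695, 0.001, 0.001]
contact_force: [0.8, 0.5, 0.2]
finger_gap: 0.501
grasp_force: 0.0
```

Run:
```python
from h import *
s=ctrl.get_state();print(s["eef_pos"],s["t"])
p=ctrl.camera("wrist");a=ctrl.camera("scene")
im=np.zeros((600,800,3),np.uint8)
im[:,:500]=cv2.resize(a["image"][165:285,280:380],(500,600),interpolation=cv2.INTER_CUBIC) #5x
im[:300,500:]=cv2.resize(p["image"][:256,100:356],(300,300))
b=ctrl.camera("side");im[300:,500:]=cv2.resize(b["image"][150:230,195:275],(300,300),interpolation=cv2.INTER_CUBIC)
cv2.imwrite("pics/fin.png",np.clip(im*1.4,0,255).astype(np.uint8)[:,:,::-1])
for y in (.216,.236): print(proj(a,[.453,y,.06]),(proj(a,[.453,y,.06])-[280,165])*5)
```

```text
[ 0.4472475  -0.16982777  0.2211738 ] 71.4
[333.93021106 223.62976817] [269.65105529 293.14884087]
[338.81914162 227.33742464] [294.09570808 311.68712319]
```

View pics/fin.png

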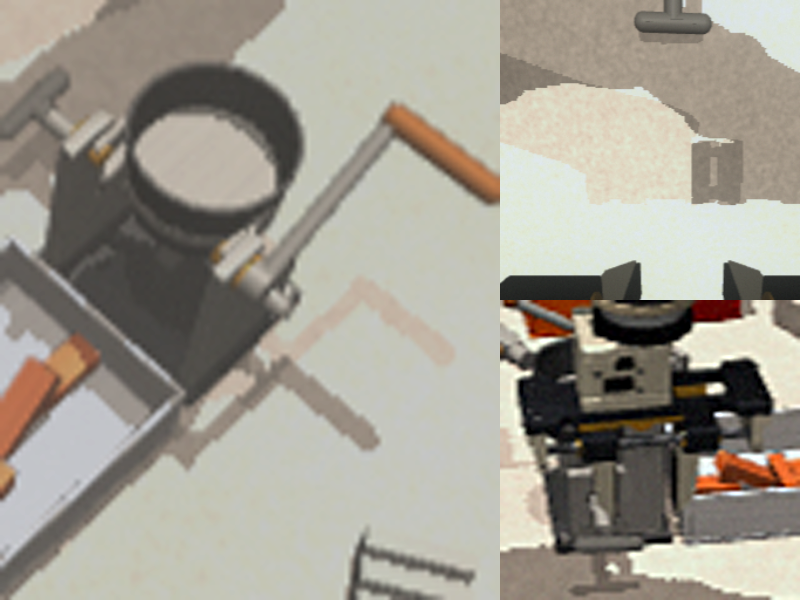

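Run:
```python
from h import *
p=ctrl.camera("wrist");a=ctrl.camera("scene")
for z in (.045,.055,.065): print(z,onz(p,247.6,19,z).round(4))
# near cheek outer faces at top from scene is known ~.0815; tip profile in scene
g=a["image"].astype(int).sum(2)
for t in np.arange(.205,.262,.003):
    u=proj(a,[.453,t,.062]).round().astype(int);print(round(t,3),u,g[u[1],u[0]])
```

```text
0.045 [0.4454 0.0051 0.045 ]
0.055 [0.4455 0.0022 0.055 ]
0.065 [ 0.4456 -0.0007  0.065 ]
0.205 [331 221] 322
0.208 [332 222] 291
0.211 [333 222] 223
0.214 [334 223] 366
0.217 [334 224] 353
0.22 [335 224] 395
0.223 [336 225] 378
0.226 [336 225] 378
0.229 [337 226] 298
0.232 [338 226] 235
0.235 [339 227] 411
0.238 [339 227] 411
0.241 [340 228] 413
0.244 [341 229] 412
0.247 [342 229] 394
0.25 [342 230] 380
0.253 [343 230] 384
0.256 [344 231] 386
0.259 [345 231] 413
0.262 [345 232] 413
```

The tip stands about 18 mm out. I'll nudge the T about 5 mm further with shut fingers from behind.

Request:
carry_out --pt "-0.002 0.03 0 0" --pt "0 0.05 -0.02 0" --pt "0 0.03 -0.05 0" --pt "0 0.01 -0.05 0" --pt "0 0 -0.05 0" --pt "0 0 -0.04 0" --pt "0 0 -0.02 0" --pt "0 0 -0.011 0" --pt "0 0.03 0 0" --pt "0 0.027 0 0" --hand 0.0

```text
t: 72.9
eef_pos: [0.4458, -0.0344, 0.0394]
tcp_rot: [0.719, 0.695, 0.0, 0.0]
contact_force: [-0.1, -0.1, 0.6]
finger_gap: 0.004
grasp_force: 0.0
```

Request:
carry_out --pt "0 0.005 0 0" --pt "0 0.005 0 0" --pt "0 0.004 0 0" --pt "0 0.004 0 0" --pt "0 0.004 0 0" --pt "0 0.004 0 0" --pt "0 0 0 0" --pt "0 0 0 0" --pt "0 0 0 0" --pt "0 0 0 0"

```text
t: 74.15
eef_pos: [0.4456, -0.0164, 0.0391]
tcp_rot: [0.719, 0.695, 0.0, 0.0]
contact_force: [0.2, -1.5, 0.5]
finger_gap: 0.004
grasp_force: 0.0
```

Request:
carry_out --pt "0 0.002 0 0" --pt "0 0.002 0 0" --pt "0 0.002 0 0" --pt "0 0.002 0 0" --pt "0 0 0 0" --pt "0 0 0 0" --pt "0 0 0 0" --pt "0 0 0 0" --pt "0 0 0 0" --pt "0 0 0 0"

```text
t: 75.4
eef_pos: [0.4456, -0.0103, 0.0391]
tcp_rot: [0.719, 0.695, 0.0, 0.0]
contact_force: [0.3, -0.7, -0.8]
finger_gap: -0.0
grasp_force: 0.0
```

Request:
carry_out --pt "0 -0.03 0 0" --pt "0 -0.04 0 0" --pt "0 -0.04 0.05 0" --pt "0 -0.04 0.06 0" --pt "0 -0.04 0.06 0" --pt "0 -0.04 0.06 0" --pt "0 0 0 0" --pt "0 0 0 0" --pt "0 0 0 0" --pt "0 0 0 0"

```text
t: 76.65
eef_pos: [0.4451, -0.182, 0.2106]
tcp_rot: [0.719, 0.695, -0.0, -0.001]
contact_force: [0.6, 0.1, 0.1]
finger_gap: 0.002
grasp_force: 0.0
```

Run:
```python
from h import *
p=ctrl.camera("wrist");a=ctrl.camera("scene")
g=a["image"].astype(int).sum(2)
for t in np.arange(.211,.256,.003):
    u=proj(a,[.453,t,.062]).round().astype(int);print(round(t,3),g[u[1],u[0]],end="; ")
m=ctrl.regions_of(p,"rod_mid")
for r in m[:2]: print(r["p"],r["box"],[onz(p,(r["box"][0]+r["box"][2])/2,r["box"][3]-1,.053).round(4)])
print(*bars(a,.02,(500,800,0,300)))
s=ctrl.get_state();print(s["eef_pos"],s["t"])
```

```text
0.211 225; 0.214 363; 0.217 348; 0.22 386; 0.223 373; 0.226 373; 0.229 341; 0.232 242; 0.235 206; 0.238 206; 0.241 389; 0.244 408; 0.247 394; 0.25 379; 0.253 385; 0.256 384; 0.77 [219.6, 0.0, 283.0, 4.0] [array([0.4472, 0.0031, 0.053 ])]
(np.int32(126), array([283., 246.]), (array([613., 135.]), array([75., 20.]), 9.6))
[ 0.44542669 -0.18243784  0.21115429] 76.8
```

```bash
python3 -c "
from plant import ctrl
print(ctrl.close_job())"
```

```text
the job is handed in; nothing more can be done
None
```

The job is handed in, with no verdict returned. By my camera checks, all four bars are in the tray, the cradle is back upright, and the rod is through all three holes with its tip about 2.4 cm beyond the far cheek.

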